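Transfer mounted lenses from the clamshell case to the covered storage pot

TASK

Swing the lens case's lid up by its bar handle and over its balance point until it rests open by itself, then move every mounted lens from the case into the round white storage pot. Shut the case again and set the blue cover on the pot so that it sits level and fully seated on the rim; do not tip the pot over, and leave the driver, the hex key and the roll of tape where they are.

Things in the scene. Friction and masses are not known exactly. Their poses are not given: they have to be found in the camera images.
- case: fixed aluminium lens case, 136 (x) x 112 (y) x 60 mm high shut. Origin: centre of underside; z up, x from the front (bar side) to the hinge. Lower shell 30 mm high, filled level with grey foam; four pockets 16 (x) x 38 (y), 10 mm deep, at x -42 and +8, y -24 and +24 mm. Hinge line along y at x +68, z 30 mm
- case_lid (a joint): angle of the case's lid: 0 shut, 1.85 at its open stop. It balances at about 1.3; below that it falls shut, above it falls open and stays. No spring, little friction; 0.22 kg. The lid is a hollow shell 30 mm deep
- case_bar (a point): middle of the lid's handle: round steel bar 10 mm thick along the case's y, 62 mm free between its two arms, 35 mm clear of the lid's front face. Lid shut: at x -108, y 0, z +40 mm in the case's frame; it turns with the lid about the hinge line, 176 mm away. The round bar can turn between gripper fingers that stay upright
- lens_a_mid (a point): mounted lens: black ring 30 mm across, 13 mm thick (along own x), on a small flat foot; 31 mm high, 36 mm wide along y with a light 7 mm thumbscrew to own -y. 30 g. Point: mid-thickness, 16 mm above the foot, midway in the 36 mm (3 mm screwward of the ring centre). Starts upright (z up) in a case pocket, foot 10 mm deep, x along the case's x; may be absent (None)
- lens_b_mid (a point): mounted lens: black ring 30 mm across, 13 mm thick (along own x), on a small flat foot; 31 mm high, 36 mm wide along y with a light 7 mm thumbscrew to own -y. 30 g. Point: mid-thickness, 16 mm above the foot, midway in the 36 mm (3 mm screwward of the ring centre). Starts upright (z up) in a case pocket, foot 10 mm deep, x along the case's x; may be absent (None)
- lens_c_mid (a point): mounted lens: black ring 30 mm across, 13 mm thick (along own x), on a small flat foot; 31 mm high, 36 mm wide along y with a light 7 mm thumbscrew to own -y. 30 g. Point: mid-thickness, 16 mm above the foot, midway in the 36 mm (3 mm screwward of the ring centre). Starts upright (z up) in a case pocket, foot 10 mm deep, x along the case's x; may be absent (None)
- lens_d_mid (a point): mounted lens: black ring 30 mm across, 13 mm thick (along own x), on a small flat foot; 31 mm high, 36 mm wide along y with a light 7 mm thumbscrew to own -y. 30 g. Point: mid-thickness, 16 mm above the foot, midway in the 36 mm (3 mm screwward of the ring centre). Starts upright (z up) in a case pocket, foot 10 mm deep, x along the case's x; may be absent (None)
- pot_rim (a point): centre of the mouth of the loose white round pot at rim height, z up. Pot 132 mm outside and 124 mm inside diameter, 51 mm high, wall 4 mm, inner floor 46 mm below the rim; 0.7 kg; stands on the bench
- cover_knob (a point): middle of the black round knob (24 mm across, 22 high) of the loose blue cover, z up. Flange 136 mm across, 5 mm thick; under it a white plug 116 mm across, 7 mm deep, 4 mm play all round in the pot. Point: 11 mm above the flange's top, 16 above its underside, 23 above the plug's underside (on which it stands); 16 mm above pot_rim when seated. 0.12 kg
- dark_box_corner (a point): top corner, nearest the case, of the large fixed dark box right of and behind the work, 262 mm high, solid down to the bench. From here its front face runs 380 mm to the right (-y), coming 100 mm nearer to the robot on the way; its left face runs away from the robot. Pass in front of it or above it
- driver_1: ball-end screwdriver with a dark handle lying on the bench, 134 mm long; leave alone
- hexkey_0: hex key lying flat, 88 mm long; leave alone
- tape: black roll of tape lying flat, 62 mm across, 19 mm high; leave alone

How it is judged:
On the way, in this order (a step that is already met when the one before it is completed fails the run):
1. the case lid rests open by itself, past its balance point, untouched (value of joint case_lid above 1.6 rad and contact force between the fingers and case below 0.1 N), for 0.3 s.
2. every mounted lens that is present lies inside the pot (horizontal distance between each of lens_a_mid, lens_b_mid, lens_c_mid, lens_d_mid and pot_rim below 0.062 m and z of lens_a_mid in the frame of pot_rim between -0.055 and -0.008 m and z of lens_b_mid in the frame of pot_rim between -0.055 and -0.008 m and z of lens_c_mid in the frame of pot_rim between -0.055 and -0.008 m and z of lens_d_mid in the frame of pot_rim between -0.055 and -0.008 m), for 0.2 s.
At the end, for the whole second after the job is handed in: All lenses present lie in the pot (centre within 62 mm of its axis, 8 mm or more below the rim); the cover is seated (knob centre within 7 mm of the axis, 13 to 19 mm above the rim, level with the rim to 0.035 rad and with the bench to 0.05); the lid is shut (under 0.05 rad) (all of step 2 and horizontal distance between cover_knob and pot_rim below 0.007 m and z of cover_knob in the frame of pot_rim between 0.013 and 0.019 m and angle between the z axis of cover_knob and the z axis of pot_rim, either way round below 0.035 rad and angle between cover_knob's own z axis and vertical below 0.05 rad and value of joint case_lid below 0.05 rad); the robot touches nothing.
It fails at once if the pot is tipped over (more than 0.4 rad) (angle between pot_rim's own z axis and vertical above 0.4 rad).
It fails at once if the driver is moved more than 3 cm (distance of driver_1 from where it was at the start of the episode above 0.03 m).
It fails at once if the hex key is moved more than 3 cm (distance of hexkey_0 from where it was at the start of the episode above 0.03 m).
It fails at once if the roll of tape is moved more than 3 cm (distance of tape from where it was at the start of the episode above 0.03 m).
Of lens_a, lens_b, lens_c, lens_d only 2 to 4 are there at a start; the rules pass over those that are not, and their reading is None.
At some moment in a run one of cover may be knocked a few centimetres aside while the robot is not near it.
Once in a run the grip may slacken for a moment while it holds something.
It also fails if it takes over 210 s, if anything falls off the work surface, if the arm or the gripper's body presses on something with over 40 N, if the wrist force passes 120 N, or if a joint passes its speed limit or range.

ROBOT

A 6-joint arm with a two-finger parallel gripper is mounted at the origin on a cart in front of the work surface, level with it; the furniture and walls round the work are solid. World frame = base frame: x ahead of the robot, y to its left, z up, the work surface at z = 0. Lengths are in m, angles in rad, forces in N, time in s.
With the tool pointing down it reaches from about 0.35 to 0.875 m from the base axis. Payload 4.2 kg.
Tool frame: the origin (TCP) lies midway between the tips of the shut fingers; the grasp point (between the pads) lies 19 mm behind it; z points along the fingers, x is the direction in which the jaws open and shut, and the axes are right-handed (so a half turn about z gives the same grasp; the last joint's range is limited). The gripper opens to 87 mm and grips with 3 to 60 N. Pads are 19 mm wide; open, the fingers measure 117 mm over their backs; the gripper's body (75 mm by 190 mm) begins 51 mm behind the grasp point.
Start: joints at [-0.843, 0.385, 0.008, 0, -1.194, -0.259], TCP at [0.282, -0.558, 0.223] pointing down, gripper open.
Joint ranges: [-3.14, 3.14], [-1.21, 2.06], [-1.07, 1.41], [-3.16, 2.05], [-2.99, -0.16], [-3.1, 3.1]. Speed limits (rad/s): [2.79, 2.79, 3.14, 3.14, 3.14, 3.14].

INTERFACE

Orientations are given as a unit quaternion [x, y, z, w].
In Python, from plant import robot, get_image, camera_model, finder gives the robot as it stands. The module is installed in compiled form; this text tells all that it offers.
- The arm moves only by the tool play_rows, never from a script. Its argument "moves" is a list of rows, each a list of 6 numbers: the shift along the tool's x, y, z in cm, then the turn, a rotation vector about the tool's x, y, z in degrees. A call has 1 to 8 rows; each row is the pose to reach, as a shift and turn from the pose commanded when the call began, along the tool's axes at that moment; what a row does not reach only later rows make up. A row lasts 1/12 s, in which the tool goes at most 41.7 mm and 7.16 degrees, less where a joint would pass 70% of its speed; a pose out of reach is approached as far as the arm can. A call with a gripper value outside its range is refused whole. "jaw" is the gripper command: -1 is fully open, 1 is shut, values between are in proportion, set as the call begins (left out, the last holds). The fingers move at their own pace and stop on an object; "grip_force" is the grip in N (left out, the last holds). Time passes only in rows, so rows that repeat a pose let the fingers close. It gives the time, the measured TCP pose, the force and the opening at its end, in the units of the state.
- robot.read_state(): the state, without advancing time (a new reading comes with each control period).
- get_image(name): name is "side" or "top"; returns the picture (400x640x3 uint8, red, green, blue); there is no depth.
- camera_model(name): a dict with "fov_y" (degrees; the focal length in pixels is half the picture's height over the tangent of half this angle, whatever the lens; pixels are square), "cx", "cy" (the principal point, pixels), "pose" (4x4, takes a point from camera to world coordinates). Camera axes: x right, y down, z forward; pixel columns grow to the right and rows downward; lengths in m; the calibration is good to about 2 mm. A picture is of the moment at which its call begins. camera_model takes no time and is no camera call.
- robot.finish_job(): hands the job in, once; it reports no verdict.
Trained networks look in the newest picture that a camera, given by its name, has taken for a name from the list of things; names that differ only in an ending like _2 or _b are one class to them, and where a whole thing is asked for, a point or a joint stands for the part that bears it (a point fixed in the world has none). Each returns a list of dicts, best first, with "conf" (0 to 1); they miss things now and then, are a little off and sometimes report something else, mostly with a low value. They report only what shows in the picture. A call takes as long as a camera call.
- finder.recognise(camera, thing): "box" ([left, top, right, bottom] in pixels, round what is visible of it).
- finder.outline_of(camera, thing): "mask" (400x640 bool, what is visible of it) and "box" ([left, top, right, bottom] in pixels, round what is visible of it).
The state is a dict: "clock": time; "qpos": joint angles; "qvel": joint speeds; "joint_torque": joint torques, N m; "ee_pos": TCP position; "eef_rot": TCP orientation; "contact_force": force on the tool from outside, world axes, zero at the start; "wrist_torque": the same for the moment, N m; "gripper_width": opening from 0.0 (shut) to 1.0 (fully open).
Only numpy, scipy, OpenCV 4.12 (cv2) and the standard library are available. Lean on these libraries where they do the work, as an engineer would, in place of code of your own. Each camera call takes 0.05 s, during which the arm holds its last target.

## Working session

There is one attempt and no reset: what is moved stays moved. The work goes in short steps, Python scripts to look and compute and a tool call to move; the robot and the scene stay as the last step left them, time stands still between calls to the robot, and variables do not carry over. Pictures are saved under pics/ and viewed, and the job is handed in when it is done.

Besides the shell and the picture viewer there is one more tool, called after ">>>" as name(argument=value, ...), one argument or row to a line, values as JSON. play_rows: Moves the arm, as the interface text tells. Its arguments: {"type":"object","properties":{"moves":{"type":"array"},"jaw":{"type":"number"},"grip_force":{"type":"number"}},"required":["moves"]}

```bash
mkdir -p pics; ls; python3 - <<'E'
from plant import robot, get_image, camera_model, finder
import cv2, numpy as np
print(robot.read_state())
for c in ("side","top"):
    im=get_image(c); cv2.imwrite(f"pics/{c}0.png",im[:,:,::-1]); m=camera_model(c); print(c,m)
E
```

```text
pics
{'clock': 0.0, 'qpos': array([-8.43399433e-01,  3.85594713e-01,  6.65604613e-03, -4.93702487e-04,
       -1.19397346e+00, -2.58589781e-01]), 'qvel': array([-0.00022708, -0.00144646, -0.00029276,  0.00162036,  0.00054454,
        0.00128721]), 'joint_torque': array([-1.50278192e-03, -3.90662491e+01,  1.87407357e+01,  4.22010452e+00,
        1.09375341e-02, -1.90873220e-04]), 'ee_pos': array([ 0.28214187, -0.55704298,  0.22144916]), 'eef_rot': array([ 5.23612186e-01,  8.51956048e-01,  5.24642167e-04, -9.46858182e-04]), 'contact_force': array([-0.65564059, -0.3501709 ,  0.17128723]), 'wrist_torque': array([-0.03373532, -0.07810995,  0.01917948]), 'gripper_width': 0.9987880200709588}
side {'fov_y': 46.33855157814553, 'cx': 322.69859067965996, 'cy': 197.86651492031706, 'pose': array([[ 0.12467234,  0.8552579 , -0.50298185,  1.10084956],
       [ 0.9921223 , -0.11371772,  0.05255106,  0.00532487],
       [-0.01225324, -0.50557118, -0.86269789,  1.17825508],
       [ 0.        ,  0.        ,  0.        ,  1.        ]])}
top {'fov_y': 49.98942002794738, 'cx': 315.1756482958548, 'cy': 197.94374284306127, 'pose': array([[-1.76722632e-02, -9.84843232e-01,  1.72544194e-01,
         3.45583021e-01],
       [-9.99841119e-01,  1.78091702e-02, -7.54674363e-04,
         7.81650745e-02],
       [-2.32963298e-03, -1.72530117e-01, -9.85001488e-01,
         1.32431610e+00],
       [ 0.00000000e+00,  0.00000000e+00,  0.00000000e+00,
         1.00000000e+00]])}
```

View pics/side0.png

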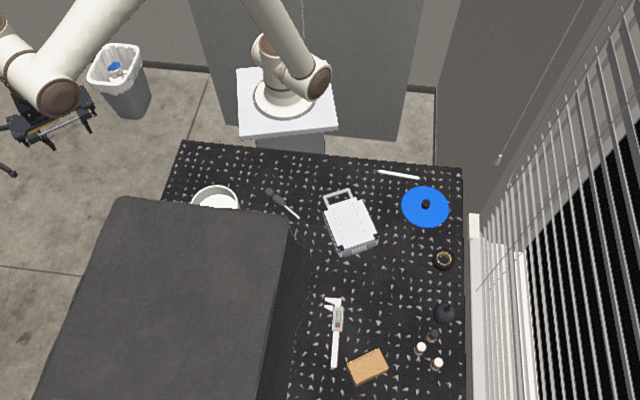

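View pics/top0.png

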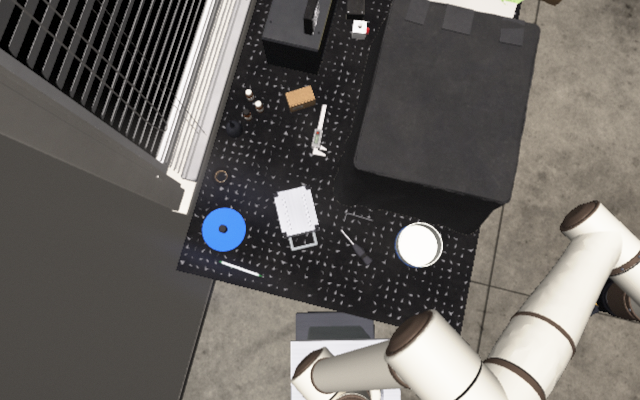

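```bash
cat > h.py <<'E'
from plant import robot, get_image, camera_model, finder
import cv2, numpy as np
from scipy.spatial.transform import Rotation as R
from scipy.optimize import least_squares
CM={c:camera_model(c) for c in("side","top")}
def K(c):
    m=CM[c]; f=200/np.tan(np.radians(m["fov_y"]/2)); return f,m["cx"],m["cy"]
def proj(c,P):
    P=np.atleast_2d(P); T=np.linalg.inv(CM[c]["pose"]); q=P@T[:3,:3].T+T[:3,3]; f,cx,cy=K(c)
    return np.c_[f*q[:,0]/q[:,2]+cx,f*q[:,1]/q[:,2]+cy]
def onz(c,uv,z):
    f,cx,cy=K(c); d=np.array([(uv[0]-cx)/f,(uv[1]-cy)/f,1]); T=CM[c]["pose"]; d=T[:3,:3]@d; o=T[:3,3]
    return o+d*(z-o[2])/d[2]
def tri(uvs): # {cam:uv}
    A=[];b=[]
    for c,uv in uvs.items():
        f,cx,cy=K(c); d=CM[c]["pose"][:3,:3]@np.array([(uv[0]-cx)/f,(uv[1]-cy)/f,1]); d/=np.linalg.norm(d)
        M=np.eye(3)-np.outer(d,d); A.append(M); b.append(M@CM[c]["pose"][:3,3])
    A=np.vstack(A);b=np.hstack(b); x=np.linalg.lstsq(A,b,rcond=None)[0]; return x,np.linalg.norm(A@x-b)
def crop(c,im,box,s,name):
    x0,y0,x1,y1=box; cv2.imwrite(f"pics/{name}.png",cv2.resize(im[y0:y1,x0:x1,::-1],None,fx=s,fy=s,interpolation=cv2.INTER_CUBIC))
def mv(target,rot=None):
    "world target -> row in tool axes (cm, deg)"
    s=robot.read_state(); r0=R.from_quat(s["eef_rot"]); d=r0.inv().apply(np.array(target)-s["ee_pos"])*100
    rv=np.zeros(3) if rot is None else np.degrees((r0.inv()*rot).as_rotvec())
    return np.round(np.r_[d,rv],2)
def down(a): # tool z down, tool x direction at yaw a
    x=np.array([np.cos(a),np.sin(a),0]); z=np.array([0,0,-1.]); return R.from_matrix(np.c_[x,np.cross(z,x),z])
E
python3 - <<'E'
from h import *
for c in ("side","top"):
    im=get_image(c)
    for n in ("case","case_bar","pot_rim","cover_knob","driver_1","hexkey_0","tape","dark_box_corner"):
        try:
            r=finder.outline_of(c,n)
            for q in r[:2]:
                m=q["mask"]; ys,xs=np.nonzero(m); print(c,n,round(q["conf"],2),np.round(q["box"],1),m.sum(),xs.mean().round(1),ys.mean().round(1))
        except Exception as e: print(c,n,e)
im=get_image("top");crop("top",im,(200,170,460,290),3,"t1")
im=get_image("side");crop("side",im,(180,150,470,280),2.7,"s1")
E
```

```text
side case 0.89 [321.2 188.7 380.2 259. ] 2610 348.6 223.9
side case_bar 0.92 [322.1 188.2 378.1 252.8] 2307 348.2 221.6
side pot_rim 0.96 [196.5 184.7 242.4 206.6] 761 216.4 196.8
side pot_rim 0.16 [431.5 247.2 455.3 273.3] 387 442.4 258.8
side cover_knob 0.81 [400.5 184.4 452.5 230. ] 1557 424.4 206.3
side driver_1 0.74 [261.7 187.7 298.  215.1] 211 274.7 196.8
side tape 0.88 [430.4 248.2 456.6 270.4] 367 442.6 259.1
side dark_box_corner it knows: case, case_bar, case_lid, cover_knob, driver, hexkey, lens_a_mid, lens_b_mid, lens_c_mid, lens_d_mid, pot_rim, tape
top case 0.66 [273.5 186.9 319.7 248.9] 1823 296.7 213.4
top case_bar 0.95 [273.7 186.  323.3 250.8] 1975 296.8 213.5
top pot_rim 0.88 [394.8 223.3 442.8 269.6] 1723 418.5 244.2
top hexkey_0 0.54 [344.9 211.5 372.4 221.2] 54 356.9 216.1
top tape 0.8 [209.9 166.1 232.  183.7] 270 221.5 175.6
top dark_box_corner it knows: case, case_bar, case_lid, cover_knob, driver, hexkey, lens_a_mid, lens_b_mid, lens_c_mid, lens_d_mid, pot_rim, tape
```

View pics/t1.png

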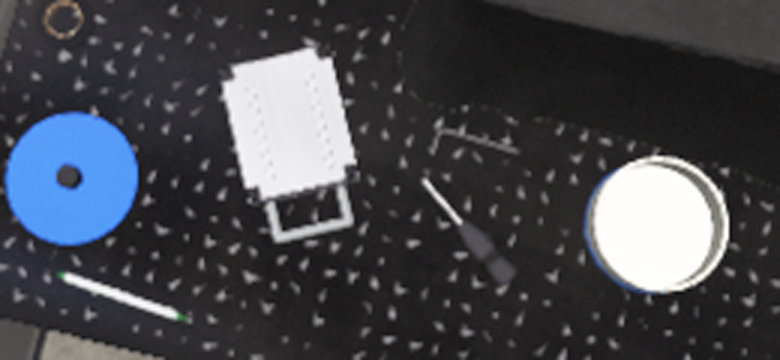

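View pics/s1.png

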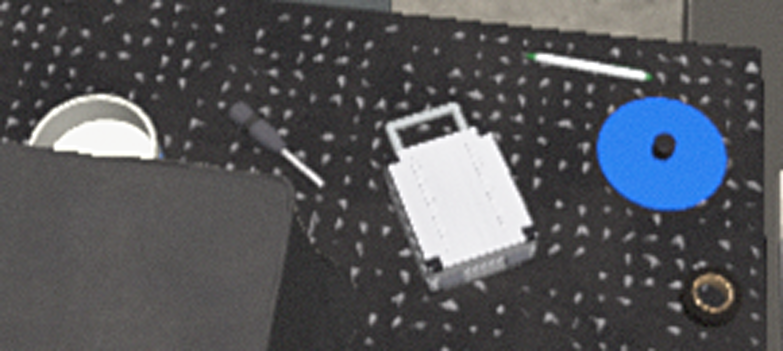

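```bash
cat > fitcase.py <<'E'
from h import *
from scipy.optimize import minimize
M={}
for c in ("side","top"):
    get_image(c); r=finder.outline_of(c,"case_bar"); M[c]=cv2.resize(r[0]["mask"].astype(np.float32),None,fx=4,fy=4)
np.savez("cm.npz",**M)
S=16
def poly(img,c,P,hull=True):
    uv=(proj(c,P)+0.5)*4-0.5
    uv=np.round(uv*S).astype(np.int32)
    if hull: uv=cv2.convexHull(uv)
    cv2.fillPoly(img,[uv.reshape(-1,1,2)],1.0,shift=4)
def seg(a,b,w,z0,z1): # box along y or x
    return np.array([[x,y,z] for x in(a[0]-w,b[0]+w) for y in(a[1]-w,b[1]+w) for z in(z0,z1)])
def boxp(x0,x1,y0,y1,z0,z1): return np.array([[x,y,z] for x in(x0,x1) for y in(y0,y1) for z in(z0,z1)])
parts=[boxp(-.068,.068,-.056,.056,0,.06),boxp(-.113,-.103,-.036,.036,.035,.045),boxp(-.113,-.068,-.041,-.031,.035,.045),boxp(-.113,-.068,.031,.041,.035,.045)]
def render(c,p):
    img=np.zeros((1600,2560),np.float32); Rz=R.from_euler("z",p[2]).as_matrix()
    for q in parts: poly(img,c,q@Rz.T+[p[0],p[1],0])
    return img
def cost(p):
    t=0
    for c in M:
        I=render(c,p); t+=1-np.minimum(I,M[c]).sum()/np.maximum(I,M[c]).sum()
    return t
if __name__=="__main__":
    c0=onz("top",(296.7,211),.06); best=None
    for a in (0,.15,.3,-.15,-.3):
        r=minimize(cost,[c0[0],c0[1],a],method="Nelder-Mead",options=dict(initial_simplex=np.array([[c0[0],c0[1],a],[c0[0]+.01,c0[1],a],[c0[0],c0[1]+.01,a],[c0[0],c0[1],a+.1]]),maxiter=120))
        if best is None or r.fun<best.fun: best=r
    p=best.x; print(p,best.fun)
    for c in M:
        im=get_image(c)[:,:,::-1].copy(); im=cv2.resize(im,None,fx=4,fy=4,interpolation=cv2.INTER_CUBIC)
        cs,_=cv2.findContours(render(c,p).astype(np.uint8),cv2.RETR_TREE,cv2.CHAIN_APPROX_NONE); cv2.drawContours(im,cs,-1,(0,0,255),1)
        u=proj(c,[p[0],p[1],.06])[0]*4; x,y=int(u[0]),int(u[1]); cv2.imwrite(f"pics/fit_{c}.png",im[y-180:y+180,x-180:x+180])
E
python3 fitcase.py; python3 -c "
import cv2,numpy as np
cv2.imwrite('pics/fit.png',np.hstack([cv2.imread('pics/fit_side.png'),cv2.imread('pics/fit_top.png')]))"
```

```text
[0.5315308  0.13605664 0.22163995] 0.1947898268699646
```

View pics/fit.png

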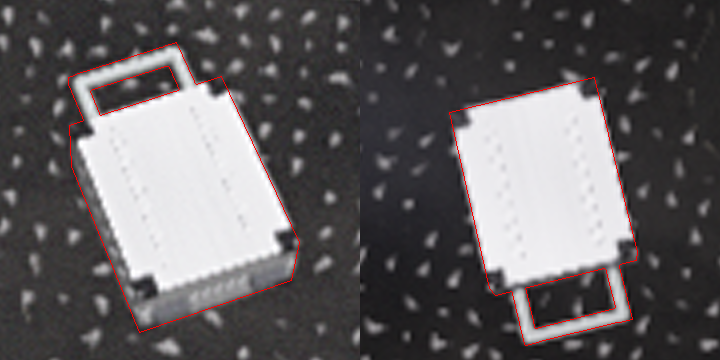

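```bash
cat > fitcirc.py <<'E'
from h import *
def circ(thing,z,rad,cams=("top",)):
    "fit circle of known radius at height z to mask contour: by projecting hull"
    res={}
    for c in cams:
        get_image(c); r=finder.outline_of(c,thing)
        if not r: print(c,thing,"none"); continue
        m=r[0]["mask"].astype(np.uint8); cs,_=cv2.findContours(cv2.resize(m,None,fx=4,fy=4,interpolation=cv2.INTER_LINEAR),cv2.RETR_EXTERNAL,cv2.CHAIN_APPROX_NONE)
        k=max(cs,key=cv2.contourArea)[:,0,:].astype(float); k=(k+.5)/4-.5
        P=np.array([onz(c,u,z) for u in k])[:,:2]
        s=least_squares(lambda q:np.hypot(P[:,0]-q[0],P[:,1]-q[1])-(rad if rad else q[2]),[*P.mean(0),.06],loss="soft_l1",f_scale=.002)
        res[c]=s.x; print(c,thing,r[0]["conf"],s.x,np.abs(s.fun).mean())
    return res
E
python3 - <<'E'
from fitcirc import *
circ("pot_rim",.051,.066); circ("pot_rim",.051,None)
circ("cover_knob",.012,.068,("side","top")); circ("cover_knob",.012,None,("side","top"))
im=get_image("side")
print(tri({"side":(425.3,204.5),"top":(223,229)}))
print("tape",onz("top",(221.5,175.6),.019),onz("side",(442.6,259.1),.01))
for uv in((357,163),(355,170)): print("box t",onz("top",uv,.262))
for uv in((290,220),(288,215)): print("box s",onz("side",uv,.262))
print("driver",[onz("top",u,.01) for u in((341,230),(369,263))],"hex",[onz("top",u,.0) for u in((344,221),(372,220))])
crop("top",get_image("top"),(330,120,560,260),3,"t2")
crop("side",im,(90,180,320,300),3,"s2")
E
```

```text
top pot_rim 0.92 [ 0.42530999 -0.22716143  0.06      ] 0.0021781228759449375
top pot_rim 0.94 [ 0.42478325 -0.22657777  0.06863857] 0.0015520318334389623
side cover_knob 0.58 [0.48518717 0.36027459 0.06      ] 0.0013965474844144126
top cover_knob 0.67 [0.48644611 0.35892637 0.06      ] 0.0019480867591123267
side cover_knob 0.77 [0.48579051 0.36100391 0.06744675] 0.001224823422166975
top cover_knob 0.66 [0.48527751 0.35800723 0.06669748] 0.0008977942669948228
(array([0.48360778, 0.36196683, 0.01623672]), np.float64(0.0017366173435481675))
tape [0.65026125 0.36804728 0.019     ] [0.65097379 0.37155918 0.01      ]
box t [ 0.62018178 -0.03087096  0.262     ]
box t [ 0.60195404 -0.02515611  0.262     ]
box s [ 0.61344254 -0.01769364  0.262     ]
box s [ 0.60033926 -0.02098935  0.262     ]
driver [array([ 4.74495669e-01, -3.36092900e-04,  1.00000000e-02]), array([ 0.3728461 , -0.08231092,  0.01      ])] hex [array([ 0.50329727, -0.01102876,  0.        ]), array([ 0.50485847, -0.09803324,  0.        ])]
```

View pics/t2.png

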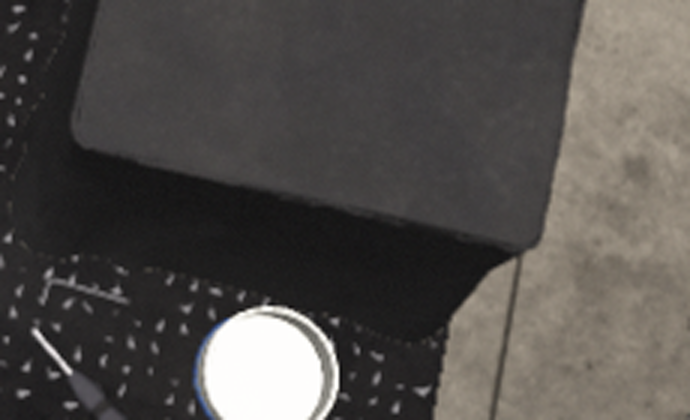

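View pics/s2.png

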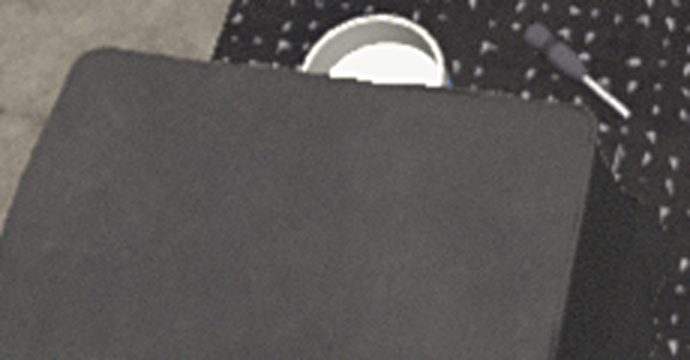

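```bash
cat >> h.py <<'E'
CP=np.array([.5315,.1361]); CA=.2216
def cw(x,y,z):
    c,s=np.cos(CA),np.sin(CA); return np.array([CP[0]+c*x-s*y,CP[1]+s*x+c*y,z])
def bar(th): return cw(.068-.176*np.cos(th)+.010*np.sin(th),0,.030+.176*np.sin(th)+.010*np.cos(th))
E
python3 - <<'E'
from h import *
from scipy.optimize import minimize
# pot cylinder IoU, both masks from top
get_image("top"); m=finder.outline_of("top","pot_rim")[0]["mask"].astype(np.float32); M=cv2.resize(m,None,fx=4,fy=4)
t=np.linspace(0,2*np.pi,90)
def ren(p):
    P=np.vstack([np.c_[p[0]+.066*np.cos(t),p[1]+.066*np.sin(t),0*t+z] for z in(0,.051)])
    uv=np.round(((proj("top",P)+.5)*4-.5)*16).astype(np.int32); I=np.zeros((1600,2560),np.float32); cv2.fillPoly(I,[cv2.convexHull(uv)],1.,shift=4); return I
f=lambda p:1-np.minimum(ren(p),M).sum()/np.maximum(ren(p),M).sum()
r=minimize(f,[.425,-.227],method="Nelder-Mead",options=dict(initial_simplex=[[.425,-.227],[.43,-.227],[.425,-.22]])); print(r.x,r.fun)
print(bar(0)); b=bar(0)
print(mv([b[0],b[1],.15],down(CA+np.pi)))
E
```

```text
[ 0.42545778 -0.23035843] 0.03955119848251343
[0.42614092 0.1123626  0.04      ]
[ 53.27  43.09   7.26   0.    -0.   -75.84]
```

>>> play_rows(
  moves=[
    [53.3, 43.1, 7.3, 0, 0, -76],
    [53.3, 43.1, 7.3, 0, 0, -76],
    [53.3, 43.1, 7.3, 0, 0, -76],
    [53.3, 43.1, 7.3, 0, 0, -76],
    [53.3, 43.1, 7.3, 0, 0, -76],
    [53.3, 43.1, 7.3, 0, 0, -76],
    [53.3, 43.1, 7.3, 0, 0, -76],
    [53.3, 43.1, 7.3, 0, 0, -76],
  ],
  jaw=0.31,
  grip_force=15,
)

```text
clock: 2.77
ee_pos: [0.3519, -0.2317, 0.1874]
eef_rot: [0.048, 0.999, -0.0, 0.001]
contact_force: [1.1, 1.0, 0.4]
gripper_width: 0.476
```

```bash
cat > st.py <<'E'
from h import *
def st():
    s=robot.read_state(); x=R.from_quat(s["eef_rot"]).as_matrix()
    print("t",round(s["clock"],2),"pos",s["ee_pos"].round(4),"yaw",np.degrees(np.arctan2(x[1,0],x[0,0])).round(2),"z",x[:,2].round(3),"F",s["contact_force"].round(1),"w",round(s["gripper_width"]*87,1),"q",s["qpos"].round(2))
E
python3 - <<'E'
from st import *
st(); b=bar(0); print(mv([b[0],b[1],.15],down(CA+np.pi)))
E
```

```text
t 2.77 pos [ 0.3519 -0.2317  0.1874] yaw 174.48 z [ 0.001 -0.    -1.   ] F [1.1 1.  0.4] w 41.5 q [-0.19  0.06 -0.51  0.   -0.99  0.1 ]
[-4.080e+00  3.496e+01  3.740e+00 -2.000e-02  7.000e-02 -1.821e+01]
```

>>> play_rows(
  moves=[
    [-4.1, 35, 3.7, 0, 0, -18.2],
    [-4.1, 35, 3.7, 0, 0, -18.2],
    [-4.1, 35, 3.7, 0, 0, -18.2],
    [-4.1, 35, 3.7, 0, 0, -18.2],
    [-4.1, 35, 3.7, 0, 0, -18.2],
    [-4.1, 35, 3.7, 0, 0, -18.2],
    [-4.1, 35, 3.7, 0, 0, -18.2],
    [-4.1, 35, 3.7, 0, 0, -18.2],
  ],
)

```text
clock: 3.43
ee_pos: [0.4238, 0.0925, 0.1528]
eef_rot: [-0.108, 0.994, 0.0, 0.001]
contact_force: [0.5, -0.9, 0.0]
gripper_width: 0.346
```

```bash
python3 - <<'E'
from st import *
st(); b=bar(0); print(mv([b[0],b[1],.15],down(CA+np.pi)))
E
```

```text
t 3.43 pos [0.4238 0.0925 0.1528] yaw -167.59 z [ 0.001  0.001 -1.   ] F [ 0.5 -0.9  0. ] w 30.1 q [ 0.59  0.13 -0.54  0.   -0.9  -0.38]
[-0.66  1.89  0.28  0.02  0.07 -0.29]
```

>>> play_rows(
  moves=[
    [-0.7, 1.9, 0.3, 0, 0, -0.3],
    [-0.7, 1.9, 0.3, 0, 0, -0.3],
    [-0.7, 1.9, 4, 0, 0, -0.3],
    [-0.7, 1.9, 8, 0, 0, -0.3],
    [-0.7, 1.9, 8, 0, 0, -0.3],
    [-0.7, 1.9, 8, 0, 0, -0.3],
  ],
)

```text
clock: 3.93
ee_pos: [0.4255, 0.1091, 0.0716]
eef_rot: [-0.11, 0.994, -0.001, -0.002]
contact_force: [1.0, -0.6, 0.0]
gripper_width: 0.349
```

```bash
python3 - <<'E'
from st import *
st(); b=bar(0); print(mv([b[0],b[1],.021],down(CA+np.pi)))
crop("top",get_image("top"),(240,160,380,300),4,"t3"); crop("side",get_image("side"),(270,140,410,280),4,"s3")
cv2.imwrite("pics/m3.png",cv2.resize(np.hstack([cv2.imread("pics/s3.png"),cv2.imread("pics/t3.png")]),(800,400)))
E
```

```text
t 3.93 pos [0.4255 0.1091 0.0716] yaw -167.35 z [-0.004 -0.003 -1.   ] F [ 1.  -0.6  0. ] w 30.3 q [ 0.62  0.26 -0.63  0.   -0.68 -0.4 ]
[-0.16  0.32  5.06 -0.14 -0.27 -0.04]
```

View pics/m3.png

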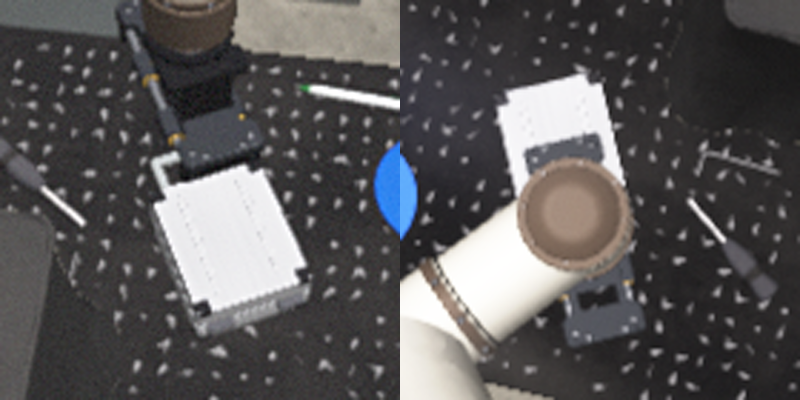

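>>> play_rows(
  moves=[
    [-0.1, 0.2, 2.5, 0, 0, 0],
    [-0.1, 0.2, 5, 0, 0, 0],
    [-0.1, 0.2, 5, 0, 0, 0],
    [-0.1, 0.2, 5, 0, 0, 0],
  ],
)

```text
clock: 4.37
ee_pos: [0.4278, 0.1126, 0.0238]
eef_rot: [-0.11, 0.994, 0.0, 0.001]
contact_force: [0.5, 0.4, -0.1]
gripper_width: 0.344
```

>>> play_rows(
  moves=[
    [0, 0, 0, 0, 0, 0],
    [0, 0, 0, 0, 0, 0],
    [0, 0, 0, 0, 0, 0],
    [0, 0, 0, 0, 0, 0],
    [0, 0, 0, 0, 0, 0],
    [0, 0, 0, 0, 0, 0],
  ],
  jaw=1,
)

```text
clock: 4.87
ee_pos: [0.4266, 0.1123, 0.0232]
eef_rot: [-0.11, 0.994, -0.0, -0.0]
contact_force: [-3.7, 0.7, 8.2]
gripper_width: 0.107
```

```bash
python3 - <<'E'
from st import *
st(); b=bar(0); print(mv([b[0],b[1],.021],down(CA+np.pi)))
E
```

```text
t 4.87 pos [0.4266 0.1123 0.0232] yaw -167.35 z [-0.001 -0.    -1.   ] F [-3.7  0.7  8.2] w 9.3 q [ 0.63  0.35 -0.68 -0.   -0.54 -0.41]
[ 0.04  0.02  0.22 -0.01 -0.04 -0.04]
```

```bash
python3 - <<'E'
import numpy as np
for k in range(0,20):
    t=k*.1; print(round(t,1), -round(17.6*(1-np.cos(t))+np.sin(t),2), -round(17.6*np.sin(t)+np.cos(t)-1,2))
E
```

```text
0.0 -0.0 -0.0
0.1 -0.19 -1.75
0.2 -0.55 -3.48
0.3 -1.08 -5.16
0.4 -1.78 -6.77
0.5 -2.63 -8.32
0.6 -3.64 -9.76
0.7 -4.78 -11.1
0.8 -6.06 -12.32
0.9 -7.44 -13.41
1.0 -8.93 -14.35
1.1 -10.51 -15.14
1.2 -12.15 -15.77
1.3 -13.86 -16.23
1.4 -15.59 -16.51
1.5 -17.35 -16.63
1.6 -19.11 -16.56
1.7 -20.86 -16.32
1.8 -22.57 -15.91
1.9 -24.24 -15.33
```

>>> play_rows(
  moves=[
    [-0.19, 0, -1.75, 0, 0, 0],
    [-0.55, 0, -3.48, 0, 0, 0],
    [-1.08, 0, -5.16, 0, 0, 0],
    [-1.78, 0, -6.77, 0, 0, 0],
    [-2.63, 0, -8.32, 0, 0, 0],
    [-3.64, 0, -9.76, 0, 0, 0],
    [-4.78, 0, -11.1, 0, 0, 0],
    [-4.78, 0, -11.1, 0, 0, 0],
  ],
)

```text
clock: 5.53
ee_pos: [0.4721, 0.122, 0.1359]
eef_rot: [-0.11, 0.994, -0.001, -0.003]
contact_force: [-11.8, 0.3, 9.6]
gripper_width: 0.114
```

```bash
python3 - <<'E'
from st import *
st()
get_image("side"); print(mv(bar(.7)-[0,0,.019],down(CA+np.pi)))
crop("side",get_image("side"),(270,120,430,280),4,"s4")
E
```

```text
t 5.53 pos [0.4721 0.122  0.1359] yaw -167.36 z [-0.005 -0.003 -1.   ] F [-11.8   0.3   9.6] w 9.9 q [ 0.59  0.24 -0.44 -0.   -0.89 -0.37]
[-0.21  0.07  0.26 -0.05 -0.38 -0.1 ]
```

View pics/s4.png

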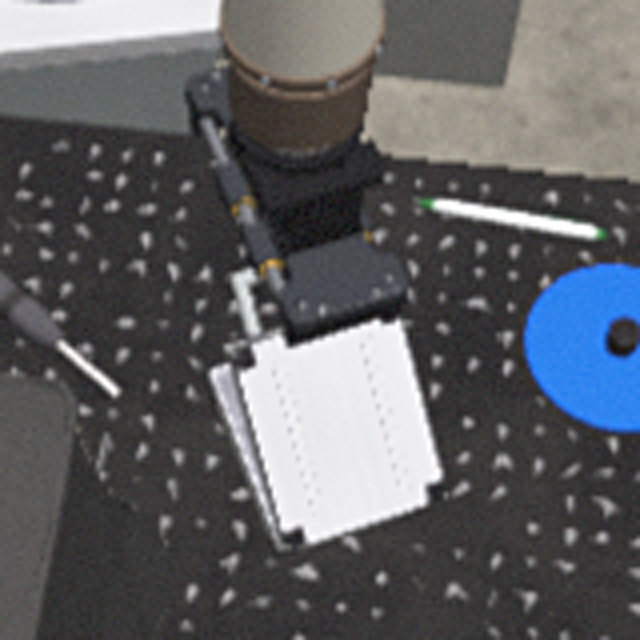

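>>> play_rows(
  moves=[
    [-1.28, 0, -1.22, 0, 0, 0],
    [-2.66, 0, -2.31, 0, 0, 0],
    [-4.15, 0, -3.25, 0, 0, 0],
    [-5.73, 0, -4.04, 0, 0, 0],
    [-7.37, 0, -4.67, 0, 0, 0],
    [-9.08, 0, -5.13, 0, 0, 0],
    [-10.81, 0, -5.41, 0, 0, 0],
    [-12.57, 0, -5.53, 0, 0, 0],
  ],
)

```text
clock: 6.3
ee_pos: [0.5969, 0.1493, 0.1899]
eef_rot: [-0.11, 0.994, -0.001, -0.0]
contact_force: [-0.4, -2.7, -0.4]
gripper_width: 0.106
```

```bash
python3 - <<'E'
from st import *
st()
for t in (1.5,1.6,1.7,1.75,1.8): print(t,mv(bar(t)-[0,0,.019],down(CA+np.pi)))
crop("side",get_image("side"),(270,120,430,280),4,"s5")
E
```

```text
t 6.3 pos [0.5969 0.1493 0.1899] yaw -167.36 z [-0.    -0.002 -1.   ] F [-0.4 -2.7 -0.4] w 9.3 q [ 0.51  0.39 -0.07  0.   -1.11 -0.29]
1.5 [ 0.11  0.15  0.27 -0.09 -0.02 -0.06]
1.6 [-1.65  0.15  0.33 -0.09 -0.02 -0.06]
1.7 [-3.39  0.16  0.57 -0.09 -0.02 -0.06]
1.75 [-4.25  0.16  0.75 -0.09 -0.02 -0.06]
1.8 [-5.11  0.16  0.98 -0.09 -0.02 -0.06]
```

View pics/s5.png

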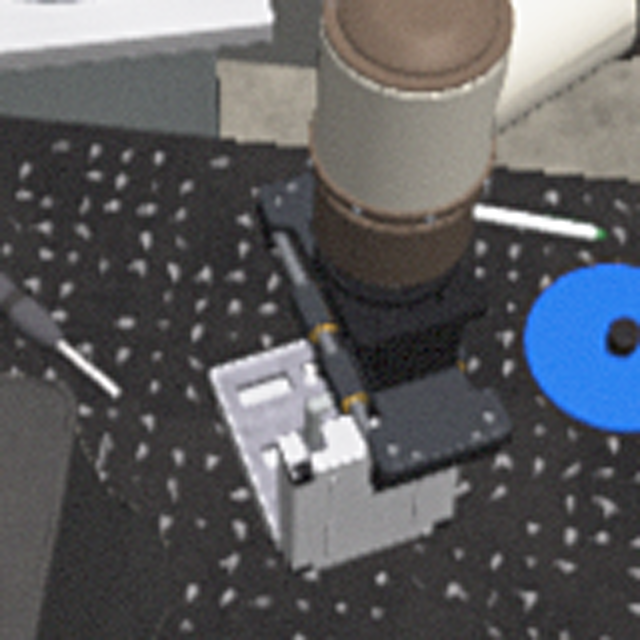

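>>> play_rows(
  moves=[
    [-1.76, 0, 0.07, 0, 0, 0],
    [-3.51, 0, 0.31, 0, 0, 0],
    [-4.3, 0, 0.45, 0, 0, 0],
    [-4.3, 0, 0.45, 0, 0, 0],
  ],
)

```text
clock: 6.68
ee_pos: [0.6402, 0.159, 0.1842]
eef_rot: [-0.11, 0.994, -0.001, 0.001]
contact_force: [2.1, -4.1, 2.2]
gripper_width: 0.108
```

>>> play_rows(
  moves=[
    [0, 0, 0, 0, 0, 0],
    [0, 0, 0, 0, 0, 0],
    [0, 0, 0, 0, 0, 0],
    [0, 0, -3, 0, 0, 0],
    [0, 0, -6, 0, 0, 0],
    [4, 0, -8, 0, 0, 0],
    [8, 0, -8, 0, 0, 0],
    [8, 0, -8, 0, 0, 0],
  ],
  jaw=0.45,
)

```text
clock: 7.35
ee_pos: [0.5528, 0.1404, 0.2647]
eef_rot: [-0.111, 0.994, 0.0, -0.002]
contact_force: [-0.4, 0.9, -1.4]
gripper_width: 0.278
```

>>> play_rows(
  moves=[
    [4, 0, 0, 0, 0, 0],
    [8, 0, 0, 0, 0, 0],
    [12, 0, 0, 0, 0, 0],
    [16, 0, 0, 0, 0, 0],
    [16, 5, 0, 0, 0, 0],
    [16, 10, 0, 0, 0, 0],
    [16, 15, 0, 0, 0, 0],
    [16, 15, 0, 0, 0, 0],
  ],
  jaw=0,
)

```text
clock: 8.02
ee_pos: [0.3695, 0.2562, 0.2646]
eef_rot: [-0.112, 0.994, 0.001, 0.0]
contact_force: [0.8, -0.3, -0.7]
gripper_width: 0.499
```

```bash
python3 - <<'E'
from st import *
st()
a=get_image("side");b=get_image("top")
crop("side",a,(300,160,400,270),4,"s6");crop("top",b,(250,150,350,260),4,"t6")
cv2.imwrite("pics/m6.png",np.hstack([cv2.imread("pics/s6.png"),cv2.imread("pics/t6.png")]))
cv2.imwrite("pics/t6f.png",b[:,:,::-1])
for c in("side","top"):
    for n in ("lens_a_mid",):
        for q in finder.recognise(c,n): print(c,n,round(q["conf"],2),np.round(q["box"],1))
    for x in(-.042,.008):
        for y in(-.024,.024): print(c,x,y,proj(c,cw(x,y,.045))[0].round(1))
E
```

```text
t 8.02 pos [0.3695 0.2562 0.2646] yaw -167.19 z [ 0.     0.002 -1.   ] F [ 0.8 -0.3 -0.7] w 43.4 q [ 0.97  0.05 -0.32 -0.   -1.2  -0.75]
side lens_a_mid 0.39 [346.7 204.7 360.6 217.8]
side -0.042 -0.024 [335.7 214. ]
side -0.042 0.024 [351.9 208.7]
side 0.008 -0.024 [342.2 229.2]
side 0.008 0.024 [358.7 223.8]
top lens_a_mid 0.51 [285.3 226.8 295.7 230.2]
top -0.042 -0.024 [306.8 222.4]
top -0.042 0.024 [291.3 226.2]
top 0.008 -0.024 [303.  206.4]
top 0.008 0.024 [287.5 210.1]
```

View pics/m6.png

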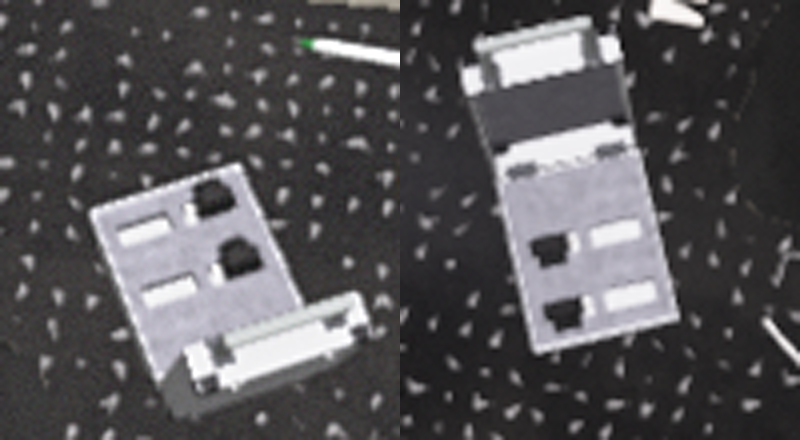

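View pics/t6f.png

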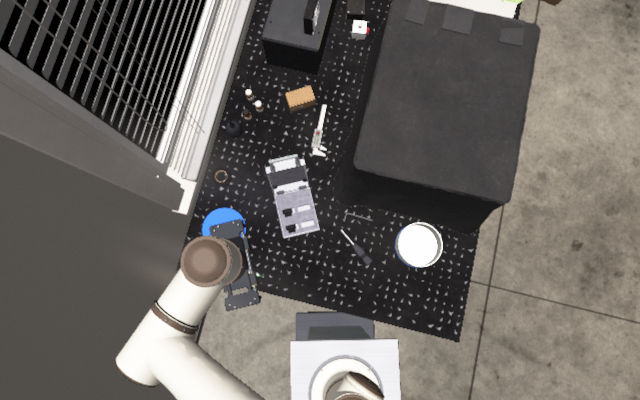

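```bash
python3 - <<'E'
from st import *
print(cw(-.042,.027,.12)); print(mv(cw(-.042,.027,.12),down(CA+np.pi)))
E
```

```text
[0.48459267 0.15320856 0.12      ]
[ -8.94 -12.35  14.38  -0.    -0.07   0.08]
```

>>> play_rows(
  moves=[
    [-2, -3, 3, 0, 0, 0.1],
    [-4, -6, 6, 0, 0, 0.1],
    [-6, -8.5, 9, 0, 0, 0.1],
    [-8, -11, 12, 0, 0, 0.1],
    [-8.9, -12.4, 14.4, 0, 0, 0.1],
    [-8.9, -12.4, 14.4, 0, 0, 0.1],
    [-8.9, -12.4, 14.4, 0, 0, 0.1],
    [-8.9, -12.4, 14.4, 0, 0, 0.1],
  ],
  jaw=0.08,
  grip_force=25,
)

```text
clock: 8.88
ee_pos: [0.4855, 0.1515, 0.1208]
eef_rot: [-0.109, 0.994, 0.0, 0.0]
contact_force: [-0.0, 0.1, 0.6]
gripper_width: 0.461
```

```bash
python3 - <<'E'
from st import *
st();print(mv(cw(-.042,.027,.033),down(CA+np.pi)))
a=get_image("side");crop("side",a,(300,140,420,260),5,"s7")
E
```

```text
t 8.88 pos [0.4855 0.1515 0.1208] yaw -167.51 z [ 0.001  0.    -1.   ] F [-0.   0.1  0.6] w 40.1 q [ 0.62  0.29 -0.42  0.   -0.86 -0.4 ]
[ 0.06  0.19  8.78 -0.    0.03 -0.21]
```

View pics/s7.png

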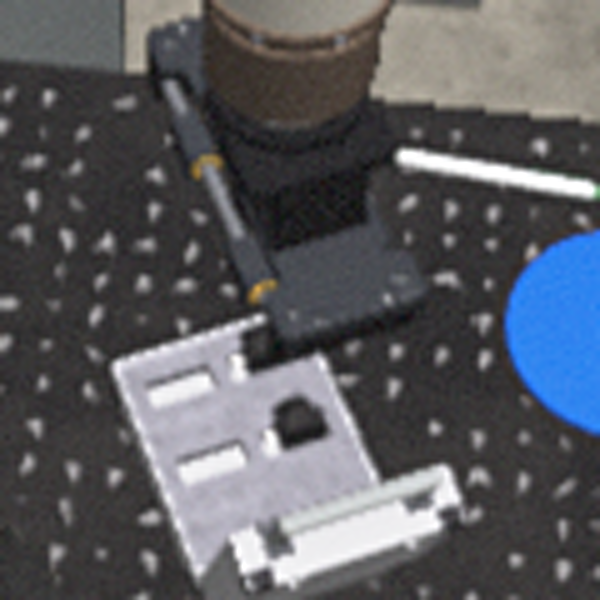

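>>> play_rows(
  moves=[
    [0, 0.2, 3, 0, 0, 0],
    [0, 0.2, 6, 0, 0, 0],
    [0, 0.2, 7.5, 0, 0, 0],
    [0, 0.2, 8.7, 0, 0, 0],
    [0, 0.2, 8.7, 0, 0, 0],
    [0, 0.2, 8.7, 0, 0, 0],
  ],
)

```text
clock: 9.43
ee_pos: [0.4852, 0.1552, 0.0346]
eef_rot: [-0.11, 0.994, 0.0, 0.001]
contact_force: [0.2, 0.3, 0.1]
gripper_width: 0.464
```

```bash
python3 - <<'E'
from st import *
st();print(mv(cw(-.042,.027,.033),down(CA+np.pi)))
E
```

```text
t 9.43 pos [0.4852 0.1552 0.0346] yaw -167.34 z [ 0.002  0.001 -1.   ] F [0.2 0.3 0.1] w 40.4 q [ 0.63  0.42 -0.51  0.   -0.65 -0.41]
[ 0.1  -0.18  0.16  0.04  0.12 -0.04]
```

>>> play_rows(
  moves=[
    [0, 0, 0, 0, 0, 0],
    [0, 0, 0, 0, 0, 0],
    [0, 0, 0, 0, 0, 0],
    [0, 0, 0, 0, 0, 0],
    [0, 0, 0, 0, 0, 0],
    [0, 0, 0, 0, 0, 0],
  ],
  jaw=1,
)

```text
clock: 9.93
ee_pos: [0.4851, 0.1542, 0.0337]
eef_rot: [-0.109, 0.994, 0.0, 0.0]
contact_force: [-1.3, 0.3, 2.1]
gripper_width: 0.142
```

>>> play_rows(
  moves=[
    [0, 0, -2, 0, 0, 0],
    [0, 0, -4, 0, 0, 0],
    [0, 0, -7, 0, 0, 0],
    [0, 0, -10, 0, 0, 0],
    [0, 0, -10, 0, 0, 0],
  ],
)

```text
clock: 10.35
ee_pos: [0.4884, 0.1558, 0.1391]
eef_rot: [-0.11, 0.994, 0.002, 0.006]
contact_force: [1.3, 0.6, 0.2]
gripper_width: 0.139
```

```bash
python3 - <<'E'
from st import *
st()
print(mv([.4257,-.2304,.15],down(np.radians(240))))
a=get_image("side");b=get_image("top");crop("side",a,(300,120,420,260),4,"s8");crop("top",b,(240,140,360,280),4,"t8")
cv2.imwrite("pics/m8.png",cv2.resize(np.hstack([cv2.imread("pics/s8.png"),cv2.imread("pics/t8.png")]),(800,467)))
E
```

```text
t 10.35 pos [0.4884 0.1558 0.1391] yaw -167.36 z [ 0.011  0.005 -1.   ] F [1.3 0.6 0.2] w 12.1 q [ 0.63  0.27 -0.39  0.   -0.9  -0.41]
[ 14.56 -36.31  -1.36  -0.12   0.7  -47.36]
```

View pics/m8.png

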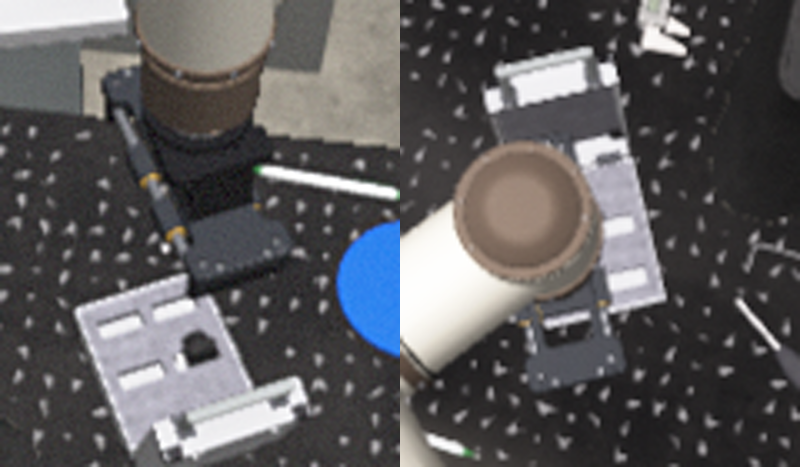

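```bash
python3 - <<'E'
from st import *
print(mv([.408,-.220,.15],down(np.radians(240))))
E
```

```text
[ 1.567e+01 -3.487e+01 -1.650e+00  1.000e-02  1.800e-01 -4.747e+01]
```

>>> play_rows(
  moves=[
    [1.6, -3.5, -1.5, 0, 0, -4.8],
    [3.1, -7, -1.5, 0, 0, -9.5],
    [4.7, -10.5, -1.5, 0, 0, -14.3],
    [6.3, -14, -1.5, 0, 0, -19],
    [7.9, -17.4, -1.5, 0, 0, -24],
    [9.4, -20.9, -1.5, 0, 0, -29],
    [11, -24.4, -1.5, 0, 0, -33],
    [12.5, -27.9, -1.5, 0, 0, -38],
  ],
)

```text
clock: 11.12
ee_pos: [0.4216, -0.147, 0.147]
eef_rot: [-0.429, 0.903, 0.001, -0.001]
contact_force: [1.1, 0.1, -0.8]
gripper_width: 0.139
```

```bash
python3 - <<'E'
from st import *
st(); print(mv([.408,-.220,.12],down(np.radians(240))))
E
```

```text
t 11.12 pos [ 0.4216 -0.147   0.147 ] yaw -129.22 z [-0.003  0.    -1.   ] F [ 1.1  0.1 -0.8] w 12.1 q [ 0.03  0.16 -0.52 -0.   -0.89  0.86]
[ 6.51 -3.57  2.7   0.15 -0.08 -9.22]
```

>>> play_rows(
  moves=[
    [3, -1.7, 0, 0, 0, -6],
    [6.5, -3.6, 0.5, 0, 0, -9.2],
    [6.5, -3.6, 2.7, 0, 0, -9.2],
    [6.5, -3.6, 2.7, 0, 0, -9.2],
    [6.5, -3.6, 2.7, 0, 0, -9.2],
  ],
)

```text
clock: 11.53
ee_pos: [0.4081, -0.2185, 0.1194]
eef_rot: [-0.497, 0.867, 0.002, -0.002]
contact_force: [-0.4, -0.0, 0.2]
gripper_width: 0.139
```

```bash
python3 - <<'E'
from st import *
st(); print(mv([.408,-.220,.024],down(np.radians(240))))
b=get_image("top");crop("top",b,(350,170,490,310),4,"t9")
E
```

```text
t 11.53 pos [ 0.4081 -0.2185  0.1194] yaw -120.34 z [-0.006  0.001 -1.   ] F [-0.4 -0.   0.2] w 12.1 q [-0.14  0.22 -0.52 -0.   -0.83  1.18]
[ 0.12 -0.12  9.54  0.31 -0.11 -0.34]
```

View pics/t9.png

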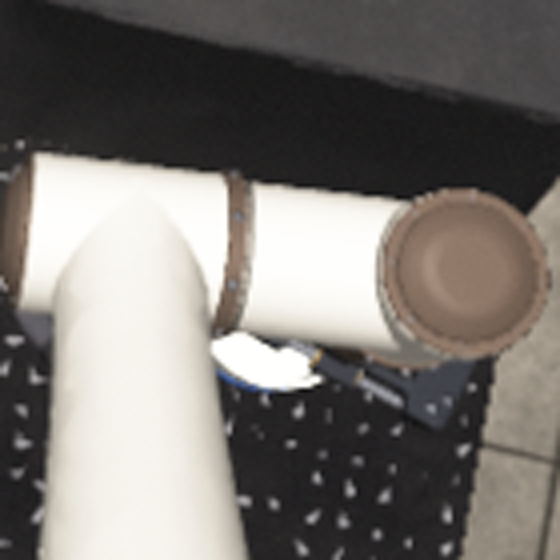

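```bash
python3 - <<'E'
from st import *
for z in(.25,.3,.35,.45): print(z,onz("top",(358,209),z),onz("top",(450,219),z),onz("top",(468,234),z))
b=get_image("side");cv2.imwrite("pics/s9.png",b[:,:,::-1])
E
```

```text
0.25 [ 0.50341611 -0.03049788  0.25      ] [ 0.47379681 -0.26124887  0.25      ] [ 0.4352333  -0.30355372  0.25      ]
0.3 [ 0.49607036 -0.02544058  0.3       ] [ 0.46782959 -0.24545213  0.3       ] [ 0.43106087 -0.28578806  0.3       ]
0.35 [ 0.48872462 -0.02038327  0.35      ] [ 0.46186236 -0.22965538  0.35      ] [ 0.42688843 -0.26802239  0.35      ]
0.45 [ 0.47403312 -0.01026865  0.45      ] [ 0.4499279  -0.19806189  0.45      ] [ 0.41854356 -0.23249106  0.45      ]
```

View pics/s9.png

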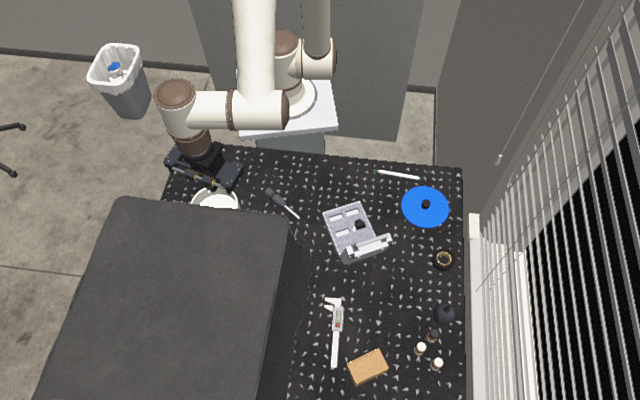

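>>> play_rows(
  moves=[
    [0.1, -0.1, 3, 0, 0, 0],
    [0.1, -0.1, 6, 0, 0, 0],
    [0.1, -0.1, 8, 0, 0, 0],
    [0.1, -0.1, 9.4, 0, 0, 0],
    [0.1, -0.1, 9.4, 0, 0, 0],
    [0.1, -0.1, 9.4, 0, 0, 0],
  ],
)

```text
clock: 12.13
ee_pos: [0.4111, -0.219, 0.0276]
eef_rot: [-0.499, 0.866, -0.0, -0.0]
contact_force: [0.3, 0.6, -0.3]
gripper_width: 0.141
```

>>> play_rows(
  moves=[
    [0, 0, 0, 0, 0, 0],
    [0, 0, 0, 0, 0, 0],
    [0, 0, 0, 0, 0, 0],
    [0, 0, -3, 0, 0, 0],
    [0, 0, -6, 0, 0, 0],
    [0, 0, -9, 0, 0, 0],
    [0, 0, -13, 0, 0, 0],
    [0, 0, -13, 0, 0, 0],
  ],
  jaw=0.4,
)

```text
clock: 12.8
ee_pos: [0.4153, -0.2215, 0.1656]
eef_rot: [-0.499, 0.867, -0.006, 0.006]
contact_force: [0.5, 0.4, -0.0]
gripper_width: 0.296
```

```bash
python3 - <<'E'
from st import *
st(); print(mv(cw(-.06,.027,.17),down(CA+np.pi)))
E
```

```text
t 12.8 pos [ 0.4153 -0.2215  0.1656] yaw -120.13 z [ 0.017 -0.005 -1.   ] F [ 0.5  0.4 -0. ] w 25.8 q [-0.14  0.17 -0.46  0.   -0.93  1.18]
[-34.66  14.13  -0.55  -0.83   0.61  47.17]
```

```bash
cat >> h.py <<'E'
def tilt(b):
    ex=np.array([np.cos(CA),np.sin(CA),0]);up=np.array([0,0,1.]); z=np.sin(b)*ex-np.cos(b)*up; x=-(np.cos(b)*ex+np.sin(b)*up)
    return R.from_matrix(np.c_[x,np.cross(z,x),z])
T12=tilt(np.radians(12))
E
python3 - <<'E'
from st import *
print(T12.as_matrix().round(2)); print(mv(cw(.009,.027,.17),T12))
E
```

```text
[[-0.95 -0.22  0.2 ]
 [-0.21  0.98  0.05]
 [-0.21  0.   -0.98]]
[-39.35   9.07  -0.44   4.11 -10.7   47.07]
```

>>> play_rows(
  moves=[
    [-4.3, 1.8, -3, 0, 0, 6],
    [-8.6, 3.5, -3, 0, 0, 12],
    [-13, 5.3, -3, 0, 0, 18],
    [-17.3, 7, -3, 0, 0, 24],
    [-21.6, 8.8, -3, 0, 0, 30],
    [-26, 10.6, -3, 0, 0, 35],
    [-30.3, 12.4, -3, 0, 0, 41],
    [-34.7, 14.1, -3, 0, 0, 47.2],
  ],
  jaw=0.36,
)

```text
clock: 13.47
ee_pos: [0.4518, 0.0713, 0.1881]
eef_rot: [-0.111, 0.994, 0.0, 0.001]
contact_force: [1.2, -0.5, -0.5]
gripper_width: 0.321
```

```bash
python3 - <<'E'
from st import *
st(); print(mv(cw(.009,.027,.15),T12))
b=get_image("top");crop("top",b,(370,190,470,290),6,"t10")
E
```

```text
t 13.47 pos [0.4518 0.0713 0.1881] yaw -167.24 z [ 0.002  0.001 -1.   ] F [ 1.2 -0.5 -0.5] w 27.9 q [ 0.51  0.13 -0.44  0.   -1.   -0.29]
[-10.1    7.26   3.84   0.04 -11.86   0.06]
```

View pics/t10.png

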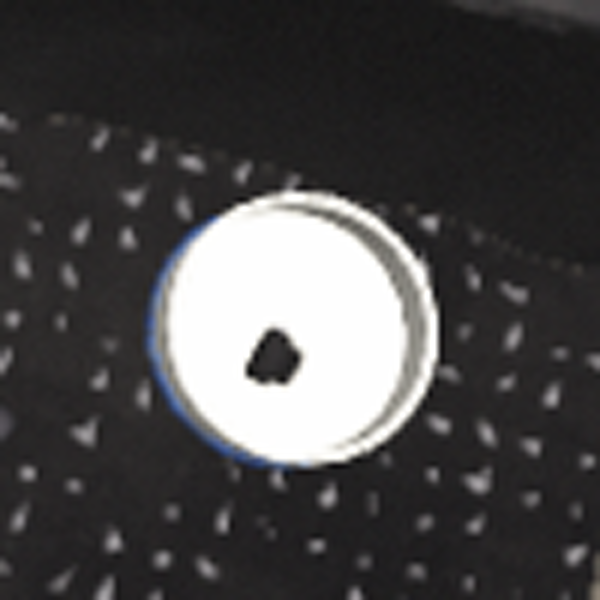

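>>> play_rows(
  moves=[
    [-2, 1.5, 0, 0, -3, 0],
    [-4, 3, 0, 0, -6, 0],
    [-6, 4.5, 0.5, 0, -9, 0],
    [-8, 6, 1.5, 0, -11.9, 0],
    [-10.1, 7.3, 3, 0, -11.9, 0],
    [-10.1, 7.3, 3.8, 0, -11.9, 0],
    [-10.1, 7.3, 3.8, 0, -11.9, 0],
  ],
)

```text
clock: 14.1
ee_pos: [0.5329, 0.1633, 0.1473]
eef_rot: [-0.113, 0.988, 0.011, 0.101]
contact_force: [0.0, -0.8, -0.1]
gripper_width: 0.321
```

```bash
python3 - <<'E'
from st import *
st(); 
for z in(.11,.07,.038):print(mv(cw(.009,.027,z),T12))
a=get_image("side");b=get_image("top");crop("side",a,(300,120,420,260),4,"s11");crop("top",b,(240,140,360,280),4,"t11")
cv2.imwrite("pics/m11.png",cv2.resize(np.hstack([cv2.imread("pics/s11.png"),cv2.imread("pics/t11.png")]),(800,467)))
E
```

```text
t 14.1 pos [0.5329 0.1633 0.1473] yaw -166.91 z [ 0.198  0.045 -0.979] F [ 0.  -0.8 -0.1] w 27.9 q [ 0.63  0.25 -0.47  0.13 -0.67 -0.5 ]
[ 0.59  0.08  3.68  0.02 -0.31  0.39]
[ 1.4   0.09  7.6   0.02 -0.31  0.39]
[ 2.05  0.09 10.73  0.02 -0.31  0.39]
```

View pics/m11.png

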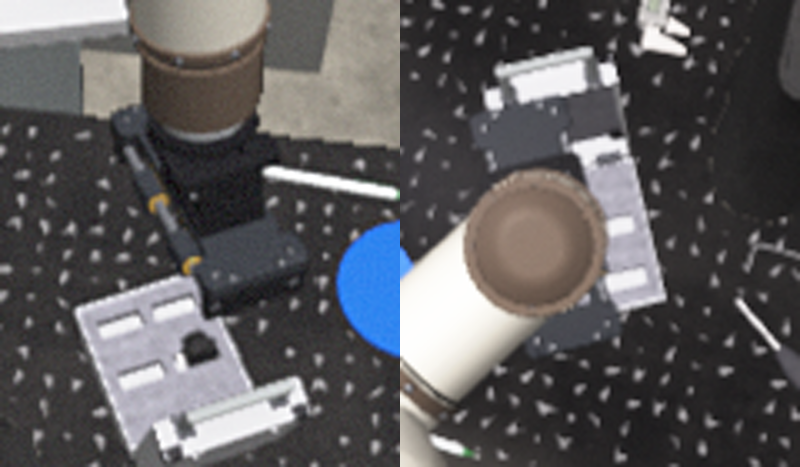

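>>> play_rows(
  moves=[
    [0.6, 0.1, 3.5, 0, 0, 0.3],
    [1.4, 0.1, 7, 0, 0, 0.3],
    [1.7, 0.1, 9, 0, 0, 0.3],
    [1.7, 0.1, 9, 0, 0, 0.3],
    [1.7, 0.1, 9, 0, 0, 0.3],
  ],
)

```text
clock: 14.62
ee_pos: [0.5355, 0.1643, 0.0581]
eef_rot: [-0.11, 0.988, 0.012, 0.103]
contact_force: [0.5, 0.1, 1.1]
gripper_width: 0.319
```

```bash
python3 - <<'E'
from st import *
st(); 
for z in(.038,):print(mv(cw(.009,.027,z),T12))
a=get_image("side");crop("side",a,(300,140,420,260),5,"s12")
E
```

```text
t 14.62 pos [0.5355 0.1643 0.0581] yaw -167.25 z [ 0.201  0.046 -0.979] F [0.5 0.1 1.1] w 27.7 q [ 0.63  0.37 -0.59  0.2  -0.42 -0.58]
[ 0.52  0.04  1.94  0.04 -0.11  0.05]
```

View pics/s12.png

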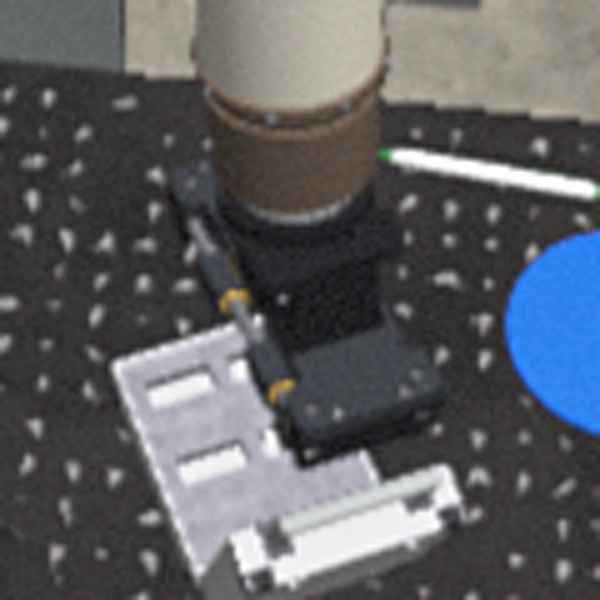

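>>> play_rows(
  moves=[
    [0.3, 0, 1, 0, 0, 0],
    [0.5, 0, 1.9, 0, 0, 0],
    [0.5, 0, 1.9, 0, 0, 0],
    [0.5, 0, 1.9, 0, 0, 0],
  ],
)

```text
clock: 15.0
ee_pos: [0.5355, 0.1651, 0.0399]
eef_rot: [-0.111, 0.988, 0.013, 0.104]
contact_force: [0.4, 0.3, -0.3]
gripper_width: 0.312
```

>>> play_rows(
  moves=[
    [0, 0, 0, 0, 0, 0],
    [0, 0, 0, 0, 0, 0],
    [0, 0, 0, 0, 0, 0],
    [0, 0, 0, 0, 0, 0],
    [0, 0, 0, 0, 0, 0],
  ],
  jaw=1,
)

```text
clock: 15.42
ee_pos: [0.5349, 0.1649, 0.0389]
eef_rot: [-0.111, 0.988, 0.012, 0.104]
contact_force: [-2.3, -0.2, 5.4]
gripper_width: 0.154
```

```bash
python3 - <<'E'
from st import *
st(); print(mv(cw(.000,.027,.06),T12),mv(cw(-.02,.027,.15),T12))
E
```

```text
t 15.42 pos [0.5349 0.1649 0.0389] yaw -167.23 z [ 0.202  0.047 -0.978] F [-2.3 -0.2  5.4] w 13.4 q [ 0.63  0.4  -0.62  0.23 -0.36 -0.61]
[ 0.51 -0.03 -2.26  0.09 -0.02  0.07] [  0.59  -0.02 -11.48   0.09  -0.02   0.07]
```

>>> play_rows(
  moves=[
    [-0.2, 0, -0.9, 0, 0, 0],
    [-0.4, 0, -1.8, 0, 0, 0],
    [-0.4, 0, -4.5, 0, 0, 0],
    [-0.4, 0, -8, 0, 0, 0],
    [-0.4, 0, -11.5, 0, 0, 0],
    [-0.4, 0, -11.5, 0, 0, 0],
  ],
)

```text
clock: 15.92
ee_pos: [0.5181, 0.1623, 0.1587]
eef_rot: [-0.111, 0.988, 0.015, 0.109]
contact_force: [0.8, 1.3, 0.8]
gripper_width: 0.138
```

```bash
python3 - <<'E'
from st import *
st(); print(mv([.475,.11,.16],down(CA+np.pi)))
a=get_image("side");b=get_image("top");crop("side",a,(300,120,420,260),4,"s13");crop("top",b,(240,140,360,280),4,"t13")
cv2.imwrite("pics/m13.png",cv2.resize(np.hstack([cv2.imread("pics/s13.png"),cv2.imread("pics/t13.png")]),(800,467)))
E
```

```text
t 15.92 pos [0.5181 0.1623 0.1587] yaw -167.19 z [ 0.212  0.054 -0.976] F [0.8 1.3 0.8] w 12.0 q [ 0.65  0.2  -0.5   0.14 -0.67 -0.53]
[ 5.2  -4.13 -1.32  0.32 12.64  0.15]
```

View pics/m13.png

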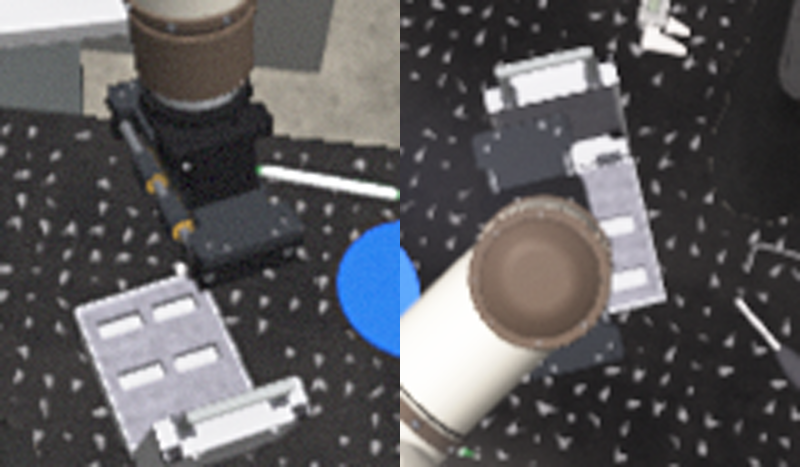

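>>> play_rows(
  moves=[
    [1.3, -1, -0.3, 0, 4, 0],
    [2.6, -2, -0.6, 0, 8, 0],
    [4, -3, -1, 0, 12.6, 0],
    [5.2, -4.1, -1.3, 0, 12.6, 0],
    [5.2, -4.1, -1.3, 0, 12.6, 0],
  ],
)

```text
clock: 16.43
ee_pos: [0.4701, 0.1063, 0.1513]
eef_rot: [-0.11, 0.994, -0.001, -0.009]
contact_force: [-0.7, -0.0, 0.1]
gripper_width: 0.14
```

```bash
python3 - <<'E'
from st import *
st(); print(mv([.444,-.242,.155],down(np.radians(240))))
E
```

```text
t 16.43 pos [0.4701 0.1063 0.1513] yaw -167.39 z [-0.017 -0.004 -1.   ] F [-0.7 -0.   0.1] w 12.2 q [ 0.56  0.22 -0.42 -0.01 -0.94 -0.33]
[ 10.16 -33.42  -0.2    0.43  -0.94 -47.39]
```

>>> play_rows(
  moves=[
    [1.3, -4, 0, 0, -0.9, -6],
    [2.5, -8, 0, 0, -0.9, -12],
    [3.8, -12, 0, 0, -0.9, -18],
    [5, -16, 0, 0, -0.9, -24],
    [6.2, -20, 0, 0, -0.9, -30],
    [7.5, -24, 0, 0, -0.9, -36],
    [8.8, -28.5, 0, 0, -0.9, -41],
    [10.2, -33.4, 0, 0, -0.9, -47.4],
  ],
)

```text
clock: 17.1
ee_pos: [0.4483, -0.1983, 0.1528]
eef_rot: [-0.497, 0.868, 0.004, 0.001]
contact_force: [1.6, -0.1, 0.4]
gripper_width: 0.143
```

```bash
python3 - <<'E'
from st import *
st(); print(mv([.444,-.242,.12],down(np.radians(240))))
E
```

```text
t 17.1 pos [ 0.4483 -0.1983  0.1528] yaw -120.45 z [-0.002  0.008 -1.   ] F [ 1.6 -0.1  0.4] w 12.5 q [-0.09  0.23 -0.41 -0.01 -0.94  1.13]
[ 4.   -1.87  3.24  0.32  0.31 -0.45]
```

>>> play_rows(
  moves=[
    [2, -0.9, 0, 0, 0, 0],
    [4, -1.9, 0, 0, 0, 0],
    [4, -1.9, 2, 0, 0, 0],
    [4, -1.9, 3.2, 0, 0, 0],
    [4, -1.9, 3.2, 0, 0, 0],
    [4, -1.9, 3.2, 0, 0, 0],
  ],
)

```text
clock: 17.6
ee_pos: [0.4444, -0.2404, 0.1203]
eef_rot: [-0.494, 0.869, 0.004, 0.0]
contact_force: [-0.1, -0.3, -0.3]
gripper_width: 0.139
```

```bash
python3 - <<'E'
from st import *
st(); print(mv([.444,-.242,.031],down(np.radians(240))))
E
```

```text
t 17.6 pos [ 0.4444 -0.2404  0.1203] yaw -120.73 z [-0.003  0.008 -1.   ] F [-0.1 -0.3 -0.3] w 12.1 q [-0.18  0.29 -0.42 -0.01 -0.87  1.22]
[ 0.2  -0.11  8.93  0.39  0.29 -0.73]
```

>>> play_rows(
  moves=[
    [0.1, -0.1, 3, 0, 0, 0],
    [0.2, -0.1, 6, 0, 0, 0],
    [0.2, -0.1, 7.5, 0, 0, 0],
    [0.2, -0.1, 8.9, 0, 0, 0],
    [0.2, -0.1, 8.9, 0, 0, 0],
    [0.2, -0.1, 8.9, 0, 0, 0],
  ],
)

```text
clock: 18.1
ee_pos: [0.4455, -0.2419, 0.0328]
eef_rot: [-0.495, 0.869, 0.003, 0.002]
contact_force: [0.1, -0.2, 0.7]
gripper_width: 0.139
```

>>> play_rows(
  moves=[
    [0, 0, 0, 0, 0, 0],
    [0, 0, 0, 0, 0, 0],
    [0, 0, 0, 0, 0, 0],
    [0, 0, -3, 0, 0, 0],
    [0, 0, -6, 0, 0, 0],
    [0, 0, -9, 0, 0, 0],
    [0, 0, -13, 0, 0, 0],
    [0, 0, -15, 0, 0, 0],
  ],
  jaw=0.4,
)

```text
clock: 18.77
ee_pos: [0.4469, -0.244, 0.1883]
eef_rot: [-0.495, 0.869, -0.0, 0.005]
contact_force: [2.2, -0.4, 1.1]
gripper_width: 0.297
```

```bash
python3 - <<'E'
from st import *
st()
for x,y,z in ((.05,0,.30),(-.02,0,.30)): print(mv(cw(x,y,z),down(CA+np.pi)))
E
```

```text
t 18.77 pos [ 0.4469 -0.244   0.1883] yaw -120.68 z [ 0.008  0.004 -1.   ] F [ 2.2 -0.4  1.1] w 25.8 q [-0.18  0.22 -0.32 -0.01 -1.02  1.22]
[-40.53   8.43 -10.9   -0.08   0.54  46.62]
[-35.72  13.52 -10.96  -0.08   0.54  46.62]
```

>>> play_rows(
  moves=[
    [-4, 1.7, -3, 0, 0, 6],
    [-8.5, 3.4, -6, 0, 0, 12],
    [-13, 5.1, -9, 0, 0, 18],
    [-17.3, 6.8, -9, 0, 0, 24],
    [-21.6, 8.5, -9, 0, 0, 30],
    [-26, 10.2, -9, 0, 0, 35],
    [-30.3, 11.9, -9, 0, 0, 41],
    [-35, 13.5, -9, 0, 0, 46.6],
  ],
  jaw=0.31,
)

```text
clock: 19.43
ee_pos: [0.4951, 0.0605, 0.2753]
eef_rot: [-0.108, 0.994, 0.004, 0.002]
contact_force: [0.9, 0.2, 0.1]
gripper_width: 0.349
```

```bash
python3 - <<'E'
from st import *
st(); b=bar(1.85); print(b, mv(b+[0,0,.075],down(CA+np.pi)))
b_=get_image("top");crop("top",b_,(370,190,470,290),6,"t14")
for q in finder.recognise("top","lens_a_mid"): print(q)
a=get_image("side");crop("side",a,(300,160,460,280),5,"s14")
E
```

```text
t 19.43 pos [0.4951 0.0605 0.2753] yaw -167.61 z [ 0.003  0.009 -1.   ] F [0.9 0.2 0.1] w 30.3 q [ 0.44  0.13 -0.2  -0.01 -1.23 -0.23]
[0.65453271 0.16381927 0.19642853] [-17.79   6.67   0.52   0.44   0.28  -0.31]
{'box': [411.1, 245.2, 420.3, 254.3], 'conf': 0.59}
{'box': [420.0, 237.7, 428.8, 240.2], 'conf': 0.25}
```

View pics/t14.png

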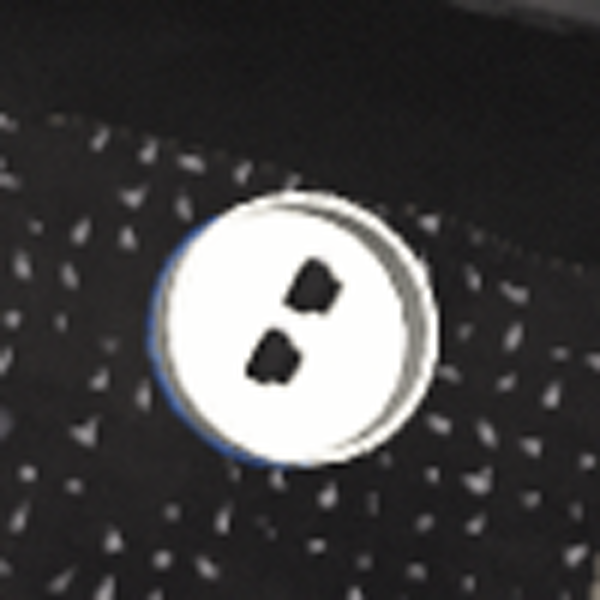

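View pics/s14.png

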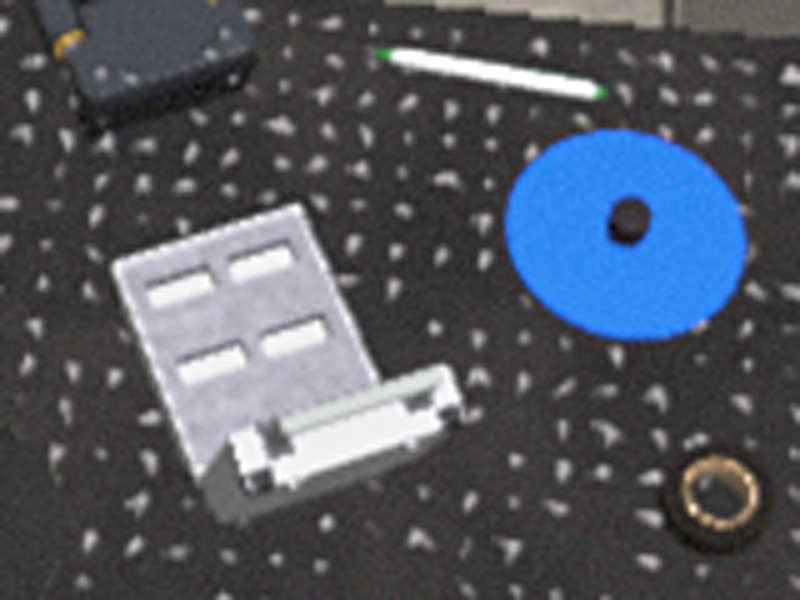

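```bash
python3 - <<'E'
from st import *
for t in (1.7,1.75,1.8,1.85,1.9):
    print(t,(proj("side",bar(t))[0]-[300,160])*5,(proj("top",bar(t))[0]-[240,140])*4)
E
```

```text
1.7 [339.1128707  345.38311386] [178.02888635 105.43886123]
1.75 [346.00198133 362.80000537] [175.35122066  94.03250984]
1.8 [352.76642606 380.51249316] [172.77087763  82.99753704]
1.85 [359.38059835 398.45718453] [170.29601417  72.36925012]
1.9 [365.81938286 416.56895211] [167.93416172  62.18047574]
```

>>> play_rows(
  moves=[
    [-3, 2.5, 0, 0, 0, -0.3],
    [-6, 5, 0, 0, 0, -0.3],
    [-9, 6.7, 0, 0, 0, -0.3],
    [-12.5, 6.7, 0, 0, 0, -0.3],
    [-16, 6.7, 0.2, 0, 0, -0.3],
    [-17.8, 6.7, 0.5, 0, 0, -0.3],
    [-17.8, 6.7, 0.5, 0, 0, -0.3],
    [-17.8, 6.7, 0.5, 0, 0, -0.3],
  ],
)

```text
clock: 20.25
ee_pos: [0.6546, 0.1616, 0.2682]
eef_rot: [-0.112, 0.994, 0.003, -0.001]
contact_force: [0.5, 0.3, 0.4]
gripper_width: 0.344
```

```bash
python3 - <<'E'
from st import *
st(); b=bar(1.85); print(mv(b-[0,0,.019],down(CA+np.pi)))
a=get_image("side");crop("side",a,(300,140,420,260),5,"s15")
E
```

```text
t 20.25 pos [0.6546 0.1616 0.2682] yaw -167.12 z [-0.002  0.006 -1.   ] F [0.5 0.3 0.4] w 29.9 q [ 0.48  0.45  0.22 -0.01 -1.34 -0.25]
[-0.05  0.16  9.08  0.38 -0.03  0.19]
```

View pics/s15.png

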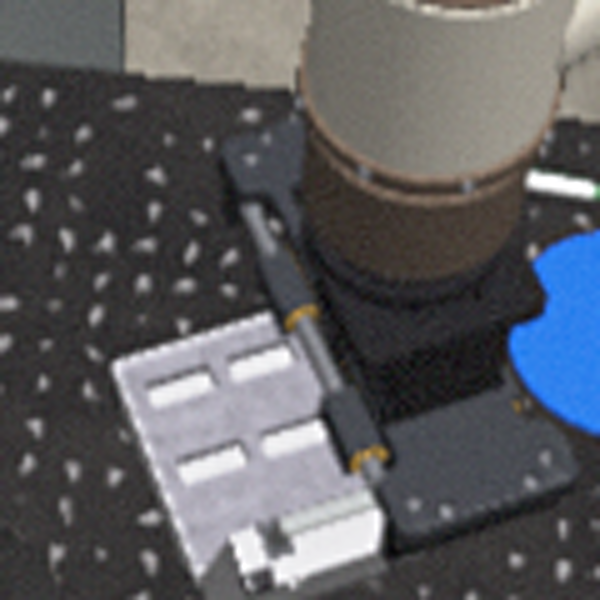

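>>> play_rows(
  moves=[
    [0, 0.1, 2, 0, 0, 0.2],
    [0, 0.1, 4, 0, 0, 0.2],
    [0, 0.1, 6, 0, 0, 0.2],
    [0, 0.1, 7.5, 0, 0, 0.2],
    [0, 0.1, 8.9, 0, 0, 0.2],
    [0, 0.1, 8.9, 0, 0, 0.2],
  ],
)

```text
clock: 20.8
ee_pos: [0.6514, 0.1632, 0.1782]
eef_rot: [-0.111, 0.994, 0.003, -0.002]
contact_force: [-0.8, 0.4, -0.7]
gripper_width: 0.343
```

>>> play_rows(
  moves=[
    [0, 0, 0, 0, 0, 0],
    [0, 0, 0, 0, 0, 0],
    [0, 0, 0, 0, 0, 0],
    [0, 0, 0, 0, 0, 0],
    [0, 0, 0, 0, 0, 0],
  ],
  jaw=1,
  grip_force=15,
)

```text
clock: 21.22
ee_pos: [0.6548, 0.1648, 0.1818]
eef_rot: [-0.111, 0.994, 0.004, 0.002]
contact_force: [-0.2, -0.1, 2.7]
gripper_width: 0.103
```

```bash
python3 - <<'E'
from st import *
st(); b=bar(1.85); print(mv(b-[0,0,.019],down(CA+np.pi)))
p0=np.array([.068,.03])
f=lambda t:np.array([17.6*(1-np.cos(t))+np.sin(t),17.6*np.sin(t)+np.cos(t)-1])
for t in np.arange(1.8,-.05,-.1): print(round(t,2),np.round(-(f(t)-f(1.85)),2))
E
```

```text
t 21.22 pos [0.6548 0.1648 0.1818] yaw -167.23 z [ 0.003  0.008 -1.   ] F [-0.2 -0.1  2.7] w 9.0 q [ 0.48  0.49  0.08 -0.01 -1.15 -0.26]
[ 0.05 -0.09  0.44  0.42  0.26  0.08]
1.8 [ 0.84 -0.27]
1.7 [ 2.55 -0.68]
1.6 [ 4.3  -0.92]
1.5 [ 6.06 -0.98]
1.4 [ 7.82 -0.87]
1.3 [ 9.56 -0.58]
1.2 [11.26 -0.12]
1.1 [12.9  0.5]
1.0 [14.48  1.29]
0.9 [15.97  2.23]
0.8 [17.36  3.32]
0.7 [18.63  4.54]
0.6 [19.77  5.88]
0.5 [20.78  7.33]
0.4 [21.63  8.87]
0.3 [22.33 10.49]
0.2 [22.86 12.17]
0.1 [23.22 13.89]
-0.0 [23.41 15.64]
```

>>> play_rows(
  moves=[
    [0.8, 0, -0.3, 0, 0, 0],
    [2.5, 0, -0.7, 0, 0, 0],
    [4.3, 0, -0.9, 0, 0, 0],
    [6.1, 0, -1, 0, 0, 0],
    [7.8, 0, -0.9, 0, 0, 0],
    [9.6, 0, -0.6, 0, 0, 0],
    [11.3, 0, -0.1, 0, 0, 0],
    [11.3, 0, -0.1, 0, 0, 0],
  ],
)

```text
clock: 21.88
ee_pos: [0.5403, 0.1397, 0.1813]
eef_rot: [-0.111, 0.994, 0.005, -0.0]
contact_force: [-1.4, 3.2, 1.7]
gripper_width: 0.107
```

```bash
python3 - <<'E'
from st import *
st(); b=bar(1.2); print(mv(b-[0,0,.019],down(CA+np.pi)))
a=get_image("side");crop("side",a,(300,140,420,260),5,"s16")
E
```

```text
t 21.88 pos [0.5403 0.1397 0.1813] yaw -167.23 z [-0.002  0.009 -1.   ] F [-1.4  3.2  1.7] w 9.3 q [ 0.54  0.31 -0.22 -0.01 -1.05 -0.31]
[-0.42 -0.16  0.27  0.54  0.01  0.07]
```

View pics/s16.png

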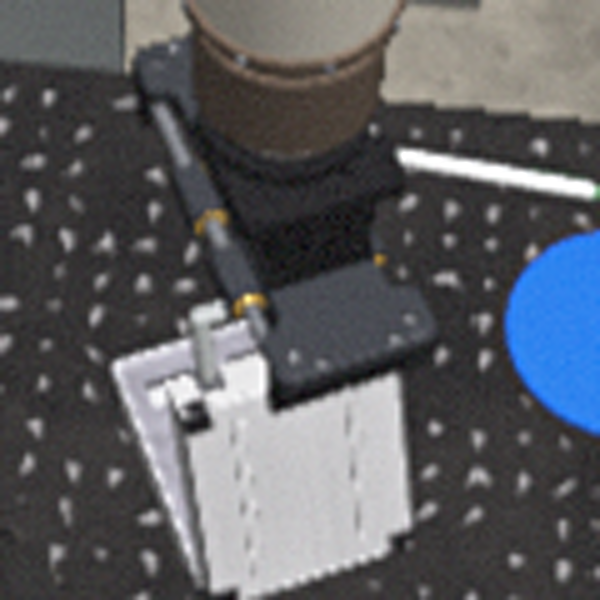

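>>> play_rows(
  moves=[
    [1.64, 0, 0.62, 0, 0, 0],
    [3.22, 0, 1.41, 0, 0, 0],
    [4.71, 0, 2.35, 0, 0, 0],
    [6.1, 0, 3.44, 0, 0, 0],
    [7.37, 0, 4.66, 0, 0, 0],
    [8.51, 0, 6, 0, 0, 0],
    [9.52, 0, 7.45, 0, 0, 0],
    [10.37, 0, 8.99, 0, 0, 0],
  ],
)

```text
clock: 22.6
ee_pos: [0.443, 0.1181, 0.0913]
eef_rot: [-0.111, 0.994, 0.005, 0.002]
contact_force: [0.6, 2.6, -1.2]
gripper_width: 0.108
```

```bash
python3 - <<'E'
from st import *
st(); 
for t in(.4,.3,.2,.1,0): print(mv(bar(t)-[0,0,.019],down(CA+np.pi)))
E
```

```text
t 22.6 pos [0.443  0.1181 0.0913] yaw -167.22 z [ 0.003  0.009 -1.   ] F [ 0.6  2.6 -1.2] w 9.4 q [ 0.61  0.25 -0.57 -0.01 -0.74 -0.38]
[-0.01 -0.19  0.25  0.49  0.27  0.08]
[ 0.7  -0.2   1.87  0.49  0.27  0.08]
[ 1.24 -0.22  3.54  0.49  0.27  0.08]
[ 1.61 -0.23  5.27  0.49  0.27  0.08]
[ 1.8  -0.24  7.02  0.49  0.27  0.08]
```

>>> play_rows(
  moves=[
    [0.7, 0, 1.7, 0, 0, 0],
    [1.24, 0, 3.4, 0, 0, 0],
    [1.6, 0, 5.1, 0, 0, 0],
    [1.75, 0, 6.7, 0, 0, 0],
    [1.75, 0, 6.7, 0, 0, 0],
    [1.75, 0, 6.7, 0, 0, 0],
  ],
)

```text
clock: 23.1
ee_pos: [0.4262, 0.1144, 0.024]
eef_rot: [-0.111, 0.994, 0.004, 0.0]
contact_force: [1.2, 1.2, -2.0]
gripper_width: 0.108
```

```bash
python3 - <<'E'
from st import *
st(); print(mv(bar(0)-[0,0,.019],down(CA+np.pi)))
E
```

```text
t 23.1 pos [0.4262 0.1144 0.024 ] yaw -167.21 z [ 0.     0.007 -1.   ] F [ 1.2  1.2 -2. ] w 9.4 q [ 0.63  0.35 -0.68 -0.01 -0.54 -0.4 ]
[ 0.05 -0.2   0.3   0.4   0.1   0.09]
```

Release and go up, to the cover's side.

>>> play_rows(
  moves=[
    [0, 0, 0, 0, 0, 0],
    [0, 0, 0, 0, 0, 0],
    [0, 0, 0, 0, 0, 0],
    [0, 0, -3, 0, 0, 0],
    [0, 0, -7, 0, 0, 0],
    [0, 0, -11, 0, 0, 0],
    [0, 0, -15, 0, 0, 0],
    [0, 0, -15, 0, 0, 0],
  ],
  jaw=0.31,
)

```text
clock: 23.77
ee_pos: [0.43, 0.1148, 0.1823]
eef_rot: [-0.112, 0.994, 0.006, 0.008]
contact_force: [0.2, 1.1, 0.2]
gripper_width: 0.34
```

>>> play_rows(
  moves=[
    [2, -3, -2, 0, 0, 0],
    [4, -7, -4, 0, 0, 0],
    [4, -11, -4, 0, 0, 0],
    [4, -14, -4, 0, 0, 0],
    [4, -14, -4, 0, 0, 0],
  ],
)

```text
clock: 24.18
ee_pos: [0.4174, -0.037, 0.2136]
eef_rot: [-0.108, 0.994, 0.003, 0.001]
contact_force: [0.5, 0.2, 1.5]
gripper_width: 0.346
```

```bash
python3 - <<'E'
from st import *
from fitcirc import circ
st()
circ("cover_knob",.012,.068,("side","top")); circ("cover_knob",.012,None,("side","top"))
a=get_image("side");b=get_image("top");crop("side",a,(300,150,470,290),4,"s17");crop("top",b,(190,150,360,290),4,"t17")
cv2.imwrite("pics/m17.png",cv2.resize(np.hstack([cv2.imread("pics/s17.png"),cv2.imread("pics/t17.png")]),(800,330)))
for c,i in(("side",a),("top",b)):
    hsv=cv2.cvtColor(i,cv2.COLOR_RGB2HSV); m=cv2.inRange(hsv,(95,120,80),(125,255,255))
    n,l,s,ce=cv2.connectedComponentsWithStats(m); k=1+np.argmax(s[1:,4]); print(c,s[k],ce[k])
    x,y,w,h,_=s[k]; sub=np.zeros_like(m); sub[y:y+h,x:x+w]=1
    hull=np.zeros_like(m); cs,_=cv2.findContours((l==k).astype(np.uint8),0,1); cv2.fillPoly(hull,cs,1)
    kn=(hull>0)&(l!=k); ys,xs=np.nonzero(kn); print("knob",kn.sum(),xs.mean(),ys.mean())
    K_=max(cs,key=len)[:,0,:]; hu=cv2.convexHull(K_); 
    cs,_=cv2.findContours(((l==k)).astype(np.uint8),0,cv2.CHAIN_APPROX_NONE); P=np.array([onz(c,u,.012) for u in max(cs,key=len)[:,0,:]])[:,:2]
    q=least_squares(lambda q:np.hypot(P[:,0]-q[0],P[:,1]-q[1])-q[2],[*P.mean(0),.067],loss="soft_l1",f_scale=.001); print(q.x)
E
```

```text
t 24.18 pos [ 0.4174 -0.037   0.2136] yaw -167.6 z [ 0.001  0.007 -1.   ] F [0.5 0.2 1.5] w 30.1 q [ 0.3   0.03 -0.47 -0.01 -1.06 -0.08]
side cover_knob 0.57 [0.48518564 0.36040403 0.06      ] 0.0013117564322159957
top cover_knob 0.63 [0.4859969  0.35958076 0.06      ] 0.0015571207463372482
side cover_knob 0.75 [0.48554992 0.3604489  0.06757595] 0.0011367475114737544
top cover_knob 0.7 [0.48588902 0.35900307 0.06685415] 0.0008858817931865651
side [ 401  186   49   42 1574] [424.62833545 206.72236341]
knob 54 425.4259259259259 203.87037037037038
[0.4862096  0.3612812  0.06805477]
top [ 201  207   45   45 1549] [223.34280181 229.1568754 ]
knob 43 222.32558139534885 228.51162790697674
[0.48406133 0.36069357 0.06780821]
```

View pics/m17.png

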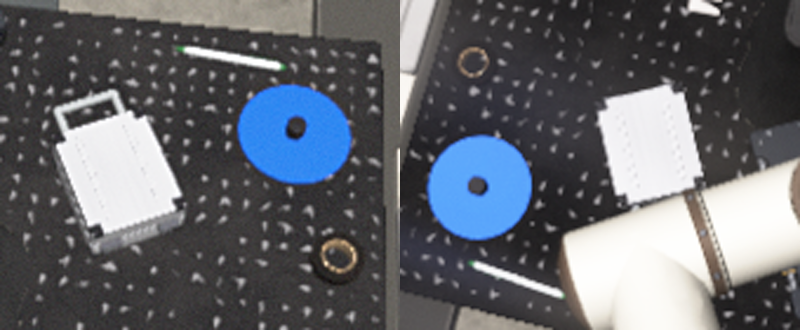

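```bash
python3 - <<'E'
from st import *
i=cv2.imread("pics/t14.png"); h=cv2.cvtColor(i,cv2.COLOR_BGR2HSV); m=((h[:,:,2]>130)&(h[:,:,1]<70)).astype(np.uint8)
m=cv2.morphologyEx(m,cv2.MORPH_OPEN,np.ones((5,5)))
cs,_=cv2.findContours(m,0,cv2.CHAIN_APPROX_NONE); k=max(cs,key=cv2.contourArea)[:,0,:].astype(float)
uv=(k+.5)/6-.5+[370,190]
P=np.array([onz("top",u,.051) for u in uv])[:,:2]
for r in(None,.066):
    q=least_squares(lambda q:np.hypot(P[:,0]-q[0],P[:,1]-q[1])-(r or q[2]),[*P.mean(0),.066],loss="soft_l1",f_scale=.001); print(q.x,np.abs(q.fun).mean())
cv2.drawContours(i,[k.astype(int).reshape(-1,1,2)],-1,(0,0,255),1)
t=np.linspace(0,6.28,80); e=(proj("top",np.c_[q.x[0]+.066*np.cos(t),q.x[1]+.066*np.sin(t),0*t+.051])-[370,190]+.5)*6-.5
cv2.polylines(i,[e.astype(int).reshape(-1,1,2)],True,(0,255,0),1); cv2.imwrite("pics/pf.png",i)
print(mv([.4852,.3605,.15],down(CA+np.pi)))
E
```

```text
[ 0.42472994 -0.22860564  0.06766823] 0.000893022289819856
[ 0.42443615 -0.22813568  0.066     ] 0.0018218239576431791
[-15.32  36.71   6.58   0.41   0.09   0.17]
```

View pics/pf.png

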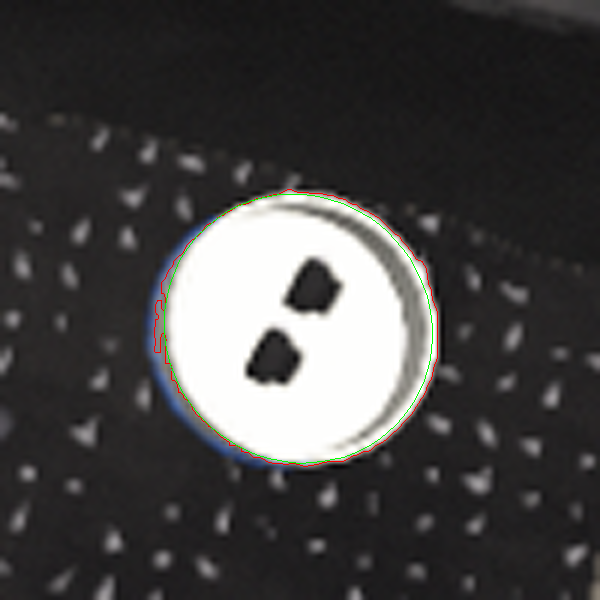

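```bash
python3 - <<'E'
from st import *
i=cv2.imread("pics/t14.png"); h=cv2.cvtColor(i,cv2.COLOR_BGR2HSV); m=((h[:,:,2]>130)&(h[:,:,1]<70)).astype(np.uint8)
m=cv2.morphologyEx(m,cv2.MORPH_OPEN,np.ones((5,5)))
cs,_=cv2.findContours(m,0,cv2.CHAIN_APPROX_NONE); k=max(cs,key=cv2.contourArea)[:,0,:].astype(float)
for lim in(0,200,240,300):
  kk=k[k[:,0]>lim]; uv=(kk+.5)/6-.5+[370,190]
  P=np.array([onz("top",u,.051) for u in uv])[:,:2]
  for r in(None,.066,.0667):
    q=least_squares(lambda q:np.hypot(P[:,0]-q[0],P[:,1]-q[1])-(r or q[2]),[*P.mean(0),.066],loss="soft_l1",f_scale=.001); print(lim,r,q.x,np.abs(q.fun).mean())
E
```

```text
0 None [ 0.42472994 -0.22860564  0.06766823] 0.000893022289819856
0 0.066 [ 0.42443615 -0.22813568  0.066     ] 0.0018218239576431791
0 0.0667 [ 0.42454287 -0.22860247  0.066     ] 0.0012597189010017872
200 None [ 0.42457722 -0.22949374  0.06716287] 0.0004155535565548078
200 0.066 [ 0.42465371 -0.23054628  0.066     ] 0.0009327279031776854
200 0.0667 [ 0.42458814 -0.22986353  0.066     ] 0.0005080678688853796
240 None [ 0.42465184 -0.22953857  0.0671377 ] 0.0004168377559958136
240 0.066 [ 0.42470012 -0.23083361  0.066     ] 0.0007450267383579474
240 0.0667 [ 0.42465257 -0.23003333  0.066     ] 0.0004570373813668194
300 None [ 0.42485724 -0.22972602  0.06700658] 0.00032346210166679234
300 0.066 [ 0.42481214 -0.23099135  0.066     ] 0.0004949791620758949
300 0.0667 [ 0.42484482 -0.23011429  0.066     ] 0.00033890113704340794
```

>>> play_rows(
  moves=[
    [-2, 4, 0, 0, 0, 0],
    [-4, 8, 0, 0, 0, 0],
    [-6, 12, 0, 0, 0, 0],
    [-8, 16, 0, 0, 0, 0],
    [-9.5, 20, 0, 0, 0, 0],
    [-11, 24, 0, 0, 0, 0],
    [-13, 28, 0, 0, 0, 0],
    [-15.3, 32, 3, 0, 0, 0],
  ],
  jaw=0.08,
  grip_force=30,
)

```text
clock: 25.35
ee_pos: [0.4906, 0.2931, 0.2008]
eef_rot: [-0.113, 0.994, 0.006, 0.004]
contact_force: [1.6, -0.7, 1.3]
gripper_width: 0.462
```

```bash
python3 - <<'E'
from st import *
st();print(mv([.4852,.3605,.09],down(CA+np.pi)))
E
```

```text
t 25.35 pos [0.4906 0.2931 0.2008] yaw -167.05 z [ 0.007  0.012 -1.   ] F [ 1.6 -0.7  1.3] w 40.2 q [ 0.82  0.3  -0.17 -0.   -1.09 -0.59]
[-0.88  6.58 11.16  0.58  0.53  0.26]
```

Pot centre ≈ (0.4248, −0.2299). Go above the cover and look again before gripping.

>>> play_rows(
  moves=[
    [-0.5, 3, 2, 0.5, 0.3, 0],
    [-0.9, 6.6, 5, 0.5, 0.3, 0.2],
    [-0.9, 6.6, 8, 0.5, 0.3, 0.2],
    [-0.9, 6.6, 11, 0.5, 0.3, 0.2],
    [-0.9, 6.6, 11, 0.5, 0.3, 0.2],
    [-0.9, 6.6, 11, 0.5, 0.3, 0.2],
  ],
)

```text
clock: 25.85
ee_pos: [0.4825, 0.3554, 0.0866]
eef_rot: [-0.11, 0.994, -0.003, -0.003]
contact_force: [0.4, -0.3, 1.3]
gripper_width: 0.463
```

```bash
cat > cov.py <<'E'
from st import *
def cov(z=.012,cams=("side","top"),name=None):
    for c in cams:
        i=get_image(c); m=cv2.inRange(cv2.cvtColor(i,cv2.COLOR_RGB2HSV),(95,120,80),(125,255,255))
        n,l,s,ce=cv2.connectedComponentsWithStats(m); k=1+np.argmax(s[1:,4])
        cs,_=cv2.findContours((l==k).astype(np.uint8),0,cv2.CHAIN_APPROX_NONE); h=cv2.convexHull(max(cs,key=len))[:,0,:]
        P=np.array([onz(c,u,z) for u in h])[:,:2]
        q=least_squares(lambda q:np.hypot(P[:,0]-q[0],P[:,1]-q[1])-.0675,P.mean(0),loss="soft_l1",f_scale=.001); print(c,q.x,np.abs(q.fun).mean().round(4))
        if name: x,y=ce[k].astype(int); crop(c,i,(max(0,x-60),max(0,y-60),x+60,y+60),4,name+c)
    if name: cv2.imwrite(f"pics/{name}.png",cv2.resize(np.hstack([cv2.imread(f"pics/{name}{c}.png") for c in cams]),(800,400)))
E
python3 - <<'E'
from cov import *
st();print(mv([.4852,.3605,.015],down(CA+np.pi)));cov(name="m18")
E
```

```text
t 25.85 pos [0.4825 0.3554 0.0866] yaw -167.35 z [-0.005 -0.006 -1.   ] F [ 0.4 -0.3  1.3] w 40.2 q [ 0.9   0.47 -0.23 -0.   -0.88 -0.68]
[-0.42  0.47  7.16 -0.27 -0.37 -0.05]
side [0.48793877 0.36059402] 0.0014
top [0.4844684  0.35925642] 0.0041
```

View pics/m18.png

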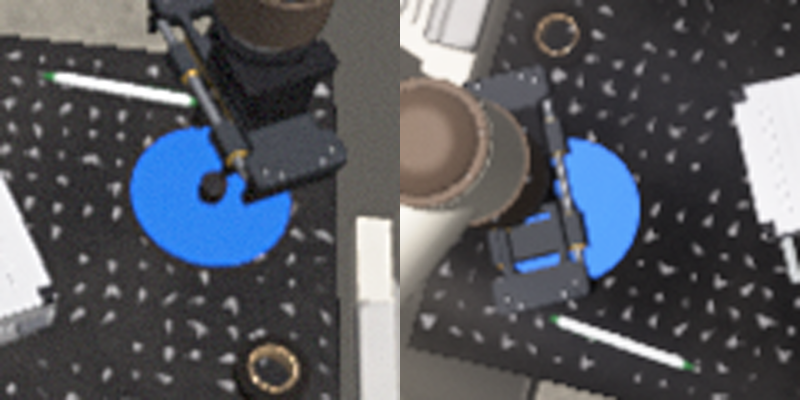

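>>> play_rows(
  moves=[
    [-0.4, 0.4, 1, 0, 0, 0],
    [-0.4, 0.4, 2, 0, 0, 0],
    [-0.4, 0.4, 2, 0, 0, 0],
    [-0.4, 0.4, 2, 0, 0, 0],
  ],
)

```text
clock: 26.28
ee_pos: [0.4862, 0.3599, 0.0676]
eef_rot: [-0.109, 0.994, -0.001, -0.002]
contact_force: [-0.6, 0.0, -0.2]
gripper_width: 0.462
```

```bash
python3 - <<'E'
from cov import *
st();print(mv([.4852,.3605,.0155],down(CA+np.pi)))
E
```

```text
t 26.28 pos [0.4862 0.3599 0.0676] yaw -167.46 z [-0.004 -0.003 -1.   ] F [-0.6  0.  -0.2] w 40.2 q [ 0.9   0.5  -0.23 -0.   -0.84 -0.68]
[ 0.06  0.09  5.21 -0.13 -0.25 -0.16]
```

>>> play_rows(
  moves=[
    [0, 0.1, 2, 0, 0, 0],
    [0, 0.1, 4, 0, 0, 0],
    [0, 0.1, 5.1, 0, 0, 0],
    [0, 0.1, 5.1, 0, 0, 0],
    [0, 0.1, 5.1, 0, 0, 0],
  ],
)

```text
clock: 26.7
ee_pos: [0.4861, 0.3611, 0.0169]
eef_rot: [-0.11, 0.994, -0.001, -0.002]
contact_force: [0.1, 0.0, 0.1]
gripper_width: 0.463
```

>>> play_rows(
  moves=[
    [0, 0, 0, 0, 0, 0],
    [0, 0, 0, 0, 0, 0],
    [0, 0, 0, 0, 0, 0],
    [0, 0, 0, 0, 0, 0],
    [0, 0, 0, 0, 0, 0],
  ],
  jaw=1,
)

```text
clock: 27.12
ee_pos: [0.4862, 0.3616, 0.018]
eef_rot: [-0.11, 0.994, -0.001, -0.001]
contact_force: [-0.4, 0.3, 3.0]
gripper_width: 0.268
```

```bash
python3 - <<'E'
from cov import *
st()
E
```

```text
t 27.12 pos [0.4862 0.3616 0.018 ] yaw -167.42 z [-0.002 -0.001 -1.   ] F [-0.4  0.3  3. ] w 23.4 q [ 0.91  0.57 -0.27 -0.   -0.74 -0.69]
```

>>> play_rows(
  moves=[
    [0, 0, -2, 0, 0, 0],
    [0, 0, -4, 0, 0, 0],
    [0, 0, -7, 0, 0, 0],
    [0, 0, -10, 0, 0, 0],
    [0, 0, -14, 0, 0, 0],
    [0, 0, -17, 0, 0, 0],
    [0, 0, -17, 0, 0, 0],
  ],
)

```text
clock: 27.7
ee_pos: [0.4895, 0.3643, 0.195]
eef_rot: [-0.11, 0.994, 0.003, 0.004]
contact_force: [1.0, 0.9, -0.0]
gripper_width: 0.264
```

```bash
python3 - <<'E'
from cov import *
st();print(mv([.42,.0,.19],down(np.radians(215))));print(mv([.4248,-.2299,.19],down(np.radians(240))))
a=get_image("side");crop("side",a,(350,100,510,260),4,"s19")
E
```

```text
t 27.7 pos [0.4895 0.3643 0.195 ] yaw -167.36 z [ 0.008  0.008 -1.   ] F [ 1.   0.9 -0. ] w 23.0 q [ 0.91  0.37 -0.08  0.   -1.11 -0.69]
[ 14.76 -34.02   0.17   0.21   0.6  -22.36]
[ 19.32 -56.56  -0.     0.08   0.65 -47.36]
```

View pics/s19.png

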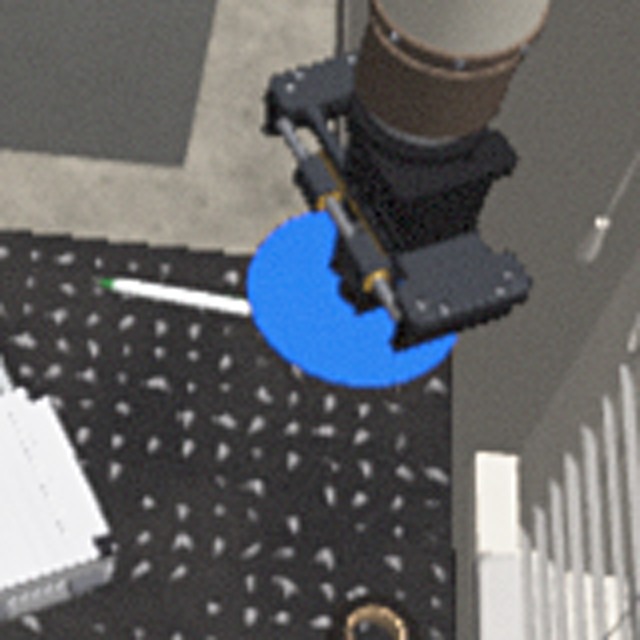

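>>> play_rows(
  moves=[
    [1, -3, 0, 0, 0, -2],
    [2.5, -6.5, 0, 0, 0, -5],
    [4.3, -10, 0, 0, 0, -8],
    [6, -13.5, 0, 0, 0, -11],
    [7.5, -17, 0, 0, 0, -14],
    [9, -20.5, 0, 0, 0, -17],
    [10.5, -24, 0, 0, 0, -19],
    [12, -27.5, 0, 0, 0, -22],
  ],
)

```text
clock: 28.42
ee_pos: [0.4273, 0.0651, 0.1865]
eef_rot: [-0.298, 0.954, -0.001, -0.003]
contact_force: [1.0, -0.2, -1.4]
gripper_width: 0.266
```

```bash
python3 - <<'E'
from cov import *
st();print(mv([.4248,-.2299,.17],down(np.radians(240))))
E
```

```text
t 28.42 pos [0.4273 0.0651 0.1865] yaw -145.3 z [-0.006 -0.003 -1.   ] F [ 1.  -0.2 -1.4] w 23.2 q [ 0.53  0.09 -0.49 -0.   -1.    0.08]
[ 16.99 -24.11   1.74   0.12  -0.35 -25.3 ]
```

>>> play_rows(
  moves=[
    [2, -3, 0, 0, 0, -4],
    [4.5, -6, 0, 0, 0, -8],
    [7, -9.5, 0, 0, 0, -12],
    [9.5, -13, 0.5, 0, 0, -16],
    [12, -17, 0.5, 0, 0, -20],
    [14.5, -20.5, 0.5, 0, 0, -23],
    [17, -24.1, 1, 0, 0, -25.3],
    [17, -24.1, 1.5, 0, 0, -25.3],
  ],
)

```text
clock: 29.08
ee_pos: [0.425, -0.2318, 0.1724]
eef_rot: [-0.498, 0.867, -0.0, -0.002]
contact_force: [1.7, -0.1, -1.4]
gripper_width: 0.265
```

>>> play_rows(
  moves=[
    [0, 0, 0, 0, 0, 0],
    [0, 0, 0, 0, 0, 0],
    [0, 0, 0, 0, 0, 0],
  ],
)

```text
clock: 29.33
ee_pos: [0.4253, -0.2272, 0.1728]
eef_rot: [-0.499, 0.867, 0.0, -0.002]
contact_force: [0.3, -0.1, -1.2]
gripper_width: 0.267
```

```bash
python3 - <<'E'
from cov import *
st();print(mv([.4248,-.2299,.11],down(np.radians(240))))
z=robot.read_state()["ee_pos"][2]+.005-.011
print(z);cov(z,("side",),None)
a=get_image("side");b=get_image("top");crop("side",a,(140,100,300,260),4,"s20");crop("top",b,(340,160,500,320),4,"t20")
cv2.imwrite("pics/m20.png",cv2.resize(np.hstack([cv2.imread("pics/s20.png"),cv2.imread("pics/t20.png")]),(800,400)))
E
```

```text
t 29.33 pos [ 0.4253 -0.2272  0.1728] yaw -120.12 z [-0.005 -0.002 -1.   ] F [ 0.3 -0.1 -1.2] w 23.2 q [-0.15  0.19 -0.41  0.   -0.98  1.19]
[ 0.23 -0.12  6.28  0.18 -0.22 -0.13]
0.16678344913458906
side [ 0.42817122 -0.22685782] 0.0015
```

View pics/m20.png

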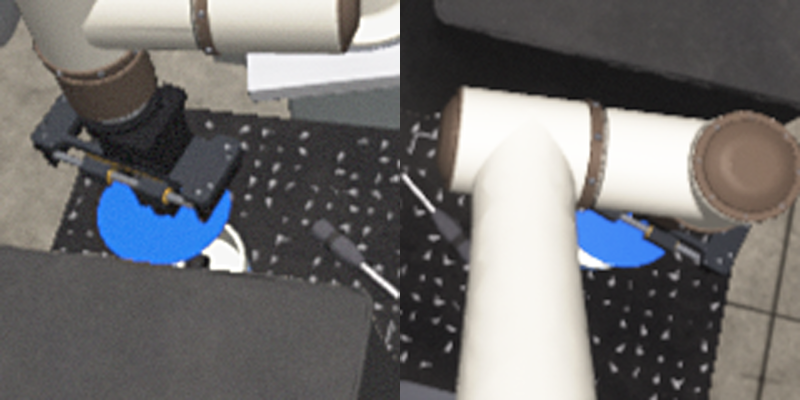

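>>> play_rows(
  moves=[
    [0.2, -0.1, 2, 0, 0, 0],
    [0.2, -0.1, 4, 0, 0, 0],
    [0.2, -0.1, 6, 0, 0, 0],
    [0.2, -0.1, 7.5, 0, 0, 0],
    [0.2, -0.1, 8.5, 0, 0, 0],
    [0.2, -0.1, 8.5, 0, 0, 0],
    [0.2, -0.1, 8.5, 0, 0, 0],
    [0.2, -0.1, 8.5, 0, 0, 0],
  ],
)

```text
clock: 30.15
ee_pos: [0.4265, -0.2299, 0.0895]
eef_rot: [-0.5, 0.866, -0.001, -0.001]
contact_force: [-0.0, 0.3, -0.6]
gripper_width: 0.262
```

```bash
python3 - <<'E'
from cov import *
st();print(mv([.4248,-.2299,.062],down(np.radians(240))))
z=robot.read_state()["ee_pos"][2]+.005-.011
cov(z,("side",),None);st()
a=get_image("side");crop("side",a,(140,140,280,260),5,"s21")
E
```

```text
t 30.15 pos [ 0.4265 -0.2299  0.0895] yaw -120.05 z [-0.001 -0.003 -1.   ] F [-0.   0.3 -0.6] w 22.8 q [-0.16  0.3  -0.51  0.   -0.76  1.2 ]
[ 0.07  0.14  2.75 -0.03 -0.18 -0.05]
side [ 0.39391051 -0.22503095] 0.0083
t 30.2 pos [ 0.4265 -0.23    0.0896] yaw -120.07 z [-0.001 -0.003 -1.   ] F [-0.2  0.3 -1.2] w 23.1 q [-0.16  0.3  -0.51  0.   -0.76  1.2 ]
```

View pics/s21.png

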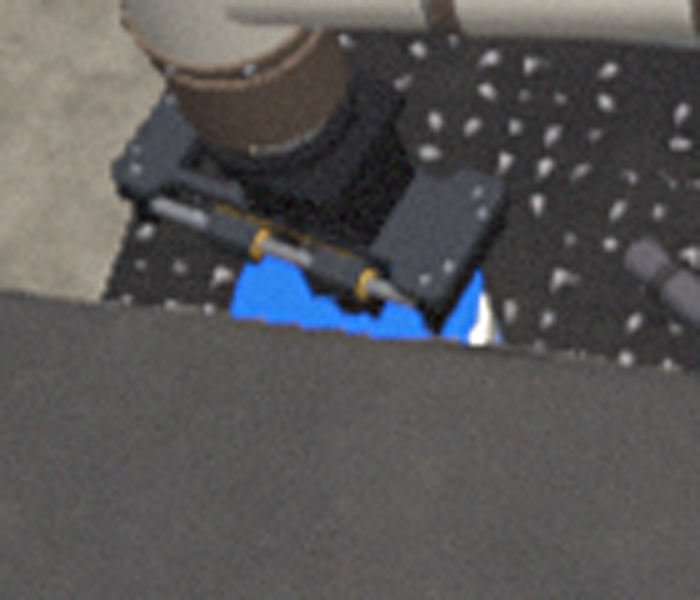

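>>> play_rows(
  moves=[
    [0.1, 0.1, 0.8, 0, 0, 0],
    [0.1, 0.1, 1.6, 0, 0, 0],
    [0.1, 0.1, 2.3, 0, 0, 0],
    [0.1, 0.1, 2.6, 0, 0, 0],
    [0.1, 0.1, 2.6, 0, 0, 0],
  ],
)

```text
clock: 30.67
ee_pos: [0.4235, -0.2306, 0.062]
eef_rot: [-0.499, 0.867, 0.0, -0.003]
contact_force: [0.5, -0.1, -1.6]
gripper_width: 0.263
```

```bash
python3 - <<'E'
from cov import *
st()
E
```

```text
t 30.67 pos [ 0.4235 -0.2306  0.062 ] yaw -120.12 z [-0.005 -0.002 -1.   ] F [ 0.5 -0.1 -1.6] w 22.9 q [-0.16  0.34 -0.54  0.   -0.69  1.2 ]
```

>>> play_rows(
  moves=[
    [0, 0, 0.2, 0, 0, 0],
    [0, 0, 0.2, 0, 0, 0],
    [0, 0, 0.2, 0, 0, 0],
  ],
)

```text
clock: 30.92
ee_pos: [0.4238, -0.2307, 0.0618]
eef_rot: [-0.499, 0.866, -0.0, -0.002]
contact_force: [-4.2, 3.5, 12.7]
gripper_width: 0.263
```

>>> play_rows(
  moves=[
    [0, 0, 0, 0, 0, 0],
    [0, 0, 0, 0, 0, 0],
    [0, 0, 0, 0, 0, 0],
    [0, 0, 0, 0, 0, 0],
    [0, 0, -2, 0, 0, 0],
    [0, 0, -5, 0, 0, 0],
    [0, 0, -9, 0, 0, 0],
    [0, 0, -13, 0, 0, 0],
  ],
  jaw=0.1,
)

```text
clock: 31.58
ee_pos: [0.4236, -0.2303, 0.1911]
eef_rot: [-0.499, 0.867, 0.001, -0.003]
contact_force: [1.3, 0.0, -0.6]
gripper_width: 0.45
```

```bash
python3 - <<'E'
from cov import *
st();print(mv([.42,.08,.25],down(np.radians(200))))
E
```

```text
t 31.58 pos [ 0.4236 -0.2303  0.1911] yaw -120.13 z [-0.006 -0.002 -1.   ] F [ 1.3  0.  -0.6] w 39.1 q [-0.16  0.17 -0.38  0.   -1.03  1.2 ]
[-26.62  15.91  -5.94   0.13  -0.33  39.87]
```

Contact at 12.7 N showed it seated. Move away to the left and look.

>>> play_rows(
  moves=[
    [-3.5, 2, -3, 0, 0, 5],
    [-7, 4, -6, 0, 0, 10],
    [-10.5, 6, -6, 0, 0, 15],
    [-14, 8, -6, 0, 0, 20],
    [-17.5, 10, -6, 0, 0, 25],
    [-21, 12.5, -6, 0, 0, 30],
    [-26.6, 15.9, -6, 0, 0, 36],
    [-26.6, 15.9, -6, 0, 0, 39.9],
  ],
)

```text
clock: 32.25
ee_pos: [0.4202, 0.0777, 0.2498]
eef_rot: [-0.171, 0.985, -0.001, -0.001]
contact_force: [1.3, -0.9, 0.1]
gripper_width: 0.453
```

>>> play_rows(
  moves=[
    [0, 4, 0, 0, 0, 0],
    [0, 8, 0, 0, 0, 0],
    [0, 12, 0, 0, 0, 0],
    [0, 16, 0, 0, 0, 0],
    [0, 20, 0, 0, 0, 0],
    [0, 24, 0, 0, 0, 0],
    [0, 24, 0, 0, 0, 0],
    [0, 24, 0, 0, 0, 0],
  ],
)

```text
clock: 32.92
ee_pos: [0.3379, 0.3032, 0.2489]
eef_rot: [-0.175, 0.985, -0.001, -0.002]
contact_force: [0.2, 0.2, -0.7]
gripper_width: 0.449
```

```bash
python3 - <<'E'
from cov import *
st(); cov(.056,("top",))
a=get_image("side");b=get_image("top");crop("side",a,(170,140,410,280),3,"s22");crop("top",b,(260,170,480,290),3.3,"t22")
i=b; m=cv2.inRange(cv2.cvtColor(i,cv2.COLOR_RGB2HSV),(95,120,80),(125,255,255)); n,l,s,ce=cv2.connectedComponentsWithStats(m); k=1+np.argmax(s[1:,4])
cs,_=cv2.findContours((l==k).astype(np.uint8),0,2); h=np.zeros_like(m); cv2.fillPoly(h,cs,1); ys,xs=np.nonzero((h>0)&(l!=k)); kn=(xs.mean(),ys.mean()); print("knob px",kn,len(xs),onz("top",kn,.072))
E
```

```text
t 32.92 pos [0.3379 0.3032 0.2489] yaw -159.82 z [-0.004 -0.003 -1.   ] F [ 0.2  0.2 -0.7] w 39.1 q [ 1.09  0.07 -0.34 -0.   -1.16 -0.74]
top [ 0.42284507 -0.23103186] 0.002
knob px (np.float64(421.4), np.float64(244.17777777777778)) 45 [ 0.42294325 -0.2291267   0.072     ]
```

View pics/s22.png

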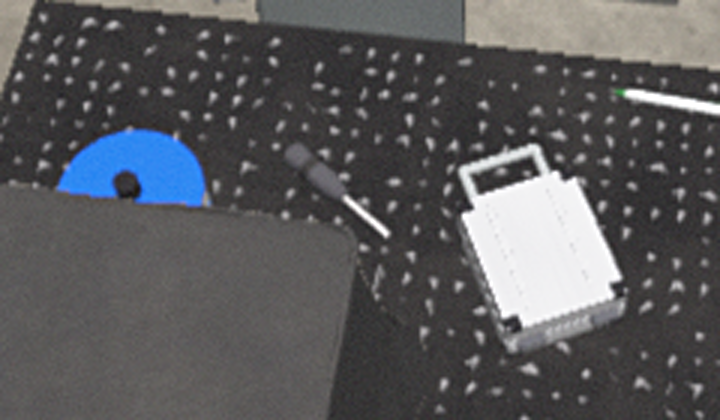

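View pics/t22.png

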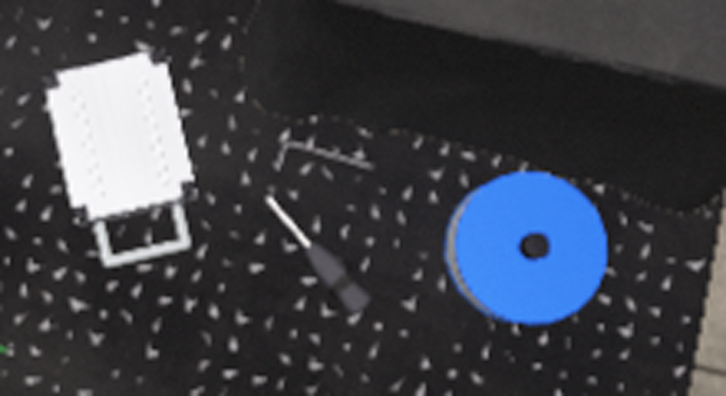

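```bash
python3 - <<'E'
from st import *
a=get_image("side"); g=a[180:206,195:230].sum(2); 
m=cv2.inRange(cv2.cvtColor(a,cv2.COLOR_RGB2HSV),(95,120,80),(125,255,255))
n,l,s,ce=cv2.connectedComponentsWithStats(m);k=1+np.argmax(s[1:,4]);cs,_=cv2.findContours((l==k).astype(np.uint8),0,2); h=np.zeros_like(m); cv2.fillPoly(h,[cv2.convexHull(max(cs,key=len))],1); ys,xs=np.nonzero((h>0)&(l!=k)&(np.arange(400)[:,None]<206))
kp=(np.median(xs),np.median(ys)); print(kp,len(xs), tri({"side":kp,"top":(421.4,244.2)}))
print(proj("side",[.4235,-.230,.067]),proj("side",[.4235,-.230,.074]),proj("top",[.4235,-.230,.067]))
crop("side",a,(180,170,250,215),10,"s23")
E
python3 fitcase.py
```

```text
(np.float64(212.0), np.float64(201.0)) 79 (array([ 0.42313953, -0.23028715,  0.06771831]), np.float64(0.00015635242478911348))
[[212.20316909 201.23277489]] [[211.65096648 199.95753418]] [[421.27376301 244.09472352]]
[0.5313174 0.1345657 0.2023073] 0.2173117995262146
```

View pics/s23.png

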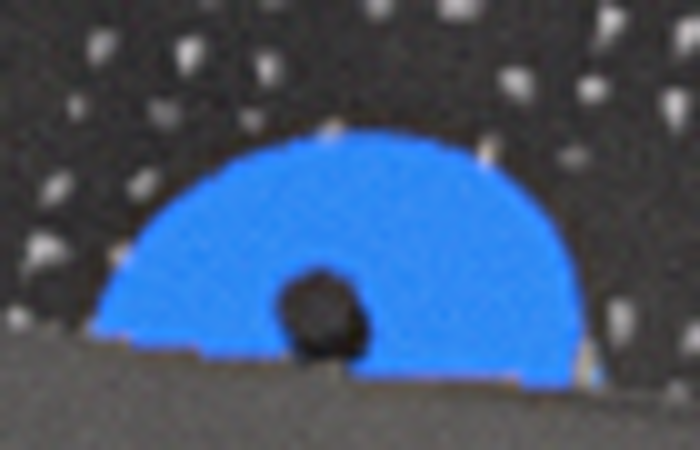

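```bash
python3 - <<'E'
from h import *
a=cv2.imread("pics/side0.png"); b=get_image("side")[:,:,::-1]
x=slice(318,384); y=slice(185,262)
A=cv2.cvtColor(a,6).astype(np.float32);B=cv2.cvtColor(np.ascontiguousarray(b),6).astype(np.float32)
print("case shift px",cv2.phaseCorrelate(A[y,x],B[y,x]),"mean diff",np.abs(A[y,x]-B[y,x]).mean())
for n,(x0,y0,x1,y1) in dict(bar=(318,185,358,212),driver=(258,183,304,222),tape=(428,245,460,275)).items(): print(n,cv2.phaseCorrelate(A[y0:y1,x0:x1],B[y0:y1,x0:x1]),np.abs(A-B)[y0:y1,x0:x1].max())
print(robot.read_state()["contact_force"]); robot.finish_job()
E
```

```text
case shift px ((0.015527438268755134, 0.011565608402982264), 0.9829744206534492) mean diff 5.3311687
bar ((-0.07128783947019102, 0.4965550429103125), 0.9756250021634278) 18.0
driver ((0.0631019231994614, 0.036462324505190935), 0.9555991953859727) 17.0
tape ((0.015429751081475374, -0.029462525131558337), 0.9832133407394091) 20.0
[ 0.19804749 -0.3480856   0.39993242]
the job is handed in; nothing more can be done
```

The job is done and handed in at about 33 s on the robot's clock; the simulator gave no verdict.

- **Lid open:** I swung the lid up by its bar to about 1.75 rad and let go. It fell back to its open stop and stayed there.
- **Lenses:** only two were present, both on the +y side of the case. I moved both into the pot, and the pictures show both in the pot and all four pockets empty.
- **Lid shut:** I lowered the lid by its bar. The side picture matches the starting one to within about 0.02 px over the case.
- **Cover:** it sits on the pot about 2 mm off the axis. The knob is at a height of about 68 mm; 67 mm means fully seated.

**Last checks:** the side pictures show no movement of the driver or the tape, and the hex key looked unmoved in the top picture. The gripper was clear of everything and read about 0.5 N.

Two readings did not agree exactly:
- In the final side picture the bar looked shifted by about 0.5 px. I took this as noise, because the case outline and the top view matched the start.
- Refitting the case outline gave an angle 0.02 rad different from the start, with a slightly worse fit. I also put this down to noise in the outline network.

I judged levelness only from the pictures and the knob height. The dark box hid part of the cover from the side camera.

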